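Refill a stock bin and press its label holder home

ROBOT

A 6-joint arm with a two-finger parallel gripper is mounted at the origin on the work surface. World frame = base frame: x ahead of the robot, y to its left, z up, the work surface at z = 0. Lengths are in m, angles in rad, forces in N, time in s.
With the tool pointing down it reaches from about 0.35 to 1 m from the base axis. Payload 7.1 kg.
Tool frame: the origin (TCP) lies on the centre line of the jaws, within the pads' length; the fingertips stand 14 mm ahead of it and the grasp point (between the pads) lies 5 mm behind it; z points along the fingers, y is the line along which they close (so a half turn about z gives the same grasp; the last joint's range is limited). The gripper opens to 85 mm and grips with 20 to 120 N. Pads are 22 mm wide; open, the fingers measure 114 mm over their backs; the gripper's body (76 mm by 85 mm) begins 54 mm behind the grasp point. The pads swing forward as they close: fully open they stand 13 mm farther back than shut.
Start: joints at [-1.267, 0.423, 1.63, -0, 1.089, -0.019], TCP at [0.198, -0.593, 0.245] pointing down, gripper open.
Joint ranges: [-3, 3], [-0.9, 2.11], [0.09, 2.58], [-1.31, 4.45], [0.11, 2.69], [-2.54, 2.54]. Speed limits (rad/s): [2.39, 2.39, 3.01, 3.14, 3.14, 3.14].

INTERFACE

Orientations are given as a rotation vector (axis times angle).
In Python, from rig import bot, get_image, camera_model, order gives the robot as it stands.
- The arm moves only by the shell command python3 -m crank 'ROWS'. ROWS is JSON, a list of rows, each a list of 5 numbers: the shift along the tool's x, y, z in m, then the turn about the tool's z in rad, then the finger opening in m, from 0 to 0.0854. A call has 1 to 10 rows; each row is the pose to reach, as a shift and turn from the pose commanded when the call began, along the tool's axes at that moment; what a row does not reach only later rows make up. A row lasts 1/12 s, in which the tool goes at most 41.7 mm and 7.16 degrees, less where a joint would pass 70% of its speed; a pose out of reach is approached as far as the arm can. A call with a gripper value outside its range is refused whole. The fingers move at their own pace and stop on an object; the grip force is fixed at half the most. Time passes only in rows, so rows that repeat a pose let the fingers close. It gives the time, the measured TCP pose, the force, the opening and the grip force at its end, in the units of the state.
- bot.get_obs(): the state, without advancing time (a new reading comes with each control period).
- get_image(name): name is "scene" or "top" or "wrist"; returns the picture (384x512x3 uint8, red, green, blue); there is no depth.
- camera_model(name): a dict with "fx", "fy", "cx", "cy" (pixels), "world_to_cam" (4x4, takes a point from world to camera coordinates). Camera axes: x right, y down, z forward; pixel columns grow to the right and rows downward; lengths in m; the calibration is good to about 2 mm. A picture is of the moment at which its call begins: read the wrist's pose just before it. camera_model takes no time and is no camera call; for the wrist camera it gives the pose at the moment of the call.
- order.hand_in(): hands the job in; it is judged then, once.
The state is a dict: "time_s": time; "joint_pos": joint angles; "qvel": joint speeds; "effort": joint torques, N m; "ee_pos": TCP position; "eef_rot": TCP orientation; "contact_force": force on the tool from outside, world axes, zero at the start; "wrist_torque": the same for the moment, N m; "width": opening from 0.0 (shut) to 1.0 (fully open); "grasp_force": force on a finger pad.
Only numpy, scipy, OpenCV 4.12 (cv2) and the standard library are available. Lean on these libraries where they do the work, as an engineer would, in place of code of your own. Each camera call takes 0.05 s, during which the arm holds its last target. There are 200 camera calls.

TASK

Refill and label the stock bin on the lab bench: pour all six white milling balls from the steel cup into the blue bin on the low shelf, and stand the empty cup upright on the bench again. Then take the orange label holder out of its black stand and push it down behind the lip along the shelf's front edge until it is fully home against the sprung strip at the bottom, without ramming it. Finish while still gripping the holder and keeping it pressed fully home, and leave the other things on the bench alone.

Things in the scene. Friction and masses are not known exactly. Their poses are not given: they have to be found in the camera images.
- cup: Open steel cone cup with six white balls: 38 mm across at the foot, 62 mm at the rim, 65 mm tall, wall 2.5 mm. On its -x and +x sides a flat black grip pad, 26 mm wide (y), z = 31 to 61 mm, outer faces 62 mm apart: gripped across these it does not pivot. 0.2 kg full. Origin: centre of its foot; z up through the mouth. Balls lie below 45 mm; they roll out when it is tipped 75 to 105 degrees.
- cup_rim (a point): Centre of the cup's mouth, 65 mm above its foot.
- shelf: Low white shelf fixed to the bench; x points into the shelf, away from its front edge, y along that edge, z up. Origin: on the bench, under the middle of the label channel. The block is 190 mm wide (y), 60 mm tall, from x = 5 to 220 mm. The blue bin is fixed on it; the label channel runs along its front edge.
- channel (a point): Middle of the label channel, 30 mm above the bench (top of the unpressed strip); axes as shelf. The slot is 10 mm wide (x), 98 mm long (y), between the block's face and a black lip 3 mm thick, straight up to 50 mm above the bench; above, the lip flares out to the front, up to 58 mm. Cheeks 56 mm tall close the slot's ends.
- strip (a joint): Yellow sprung strip (6 x 90 mm), the floor of the label channel. Value in m: 0 free (30 mm above the bench), 0.010 pressed down to its stop. It pushes back with about 2.4 N at first, 8.4 N at the stop, and lifts the holder again when that is let go. The holder is fully home when the strip is at its stop.
- bin_in (a point): Blue open bin fixed on the shelf: centre of its inner floor, about 64 mm above the bench, 140 mm behind the channel; axes as shelf. Outside 130 mm (x) by 160 mm (y), 55 mm tall (rim 115 mm above the bench), wall 4 mm.
- stand: Black stand fixed to the bench: foot plate 70 x 120 mm, block 30 mm wide (x), 104 mm long (y), 32 mm tall, with a slot 6 mm wide, 94 mm long and 27 mm deep along y in which the label holder stands loosely. Origin: centre of the underside.
- holder: Orange label holder, upright in the stand. Plate 4 mm thick (x), 88 mm long (y), z = 0 to 66 mm, white card on both faces; on top a grip block 14 mm thick (x), 44 mm long (y), z = 64 to 90 mm. Either face may go forward. Origin: middle of its foot edge, z up. About 0.05 kg. It goes foot first into the channel, its length along the slot.
- holder_grip (a point): Middle of the holder's grip block, 78 mm above its foot; axes as holder.
- ball0_center (a point): Centre of polished, slippery white ceramic milling ball 0, 16 mm across, 12 g; it starts in the cup.
- ball1_center (a point): Centre of polished, slippery white ceramic milling ball 1, 16 mm across, 12 g; it starts in the cup.
- ball2_center (a point): Centre of polished, slippery white ceramic milling ball 2, 16 mm across, 12 g; it starts in the cup.
- ball3_center (a point): Centre of polished, slippery white ceramic milling ball 3, 16 mm across, 12 g; it starts in the cup.
- ball4_center (a point): Centre of polished, slippery white ceramic milling ball 4, 16 mm across, 12 g; it starts in the cup.
- ball5_center (a point): Centre of polished, slippery white ceramic milling ball 5, 16 mm across, 12 g; it starts in the cup.
- amber_large: Bystander: large brown glass bottle with a black cap, 64 mm across, 130 mm tall, standing on the bench. Origin: centre of its underside.
- amber_small: Bystander: small brown glass bottle with a black cap, 48 mm across, 90 mm tall, standing on the bench. Origin: centre of its underside.
- beaker: Bystander: empty clear glass beaker, 68 mm across, 85 mm tall, standing on the bench. Origin: centre of its underside.
- jar: Bystander: white jar with a red cap, 60 mm across, 70 mm tall, standing on the bench. Origin: centre of its underside.
- dish: Bystander: clear flat closed dish, 90 mm across, 15 mm tall, standing on the bench. Origin: centre of its underside.
Mind the look-alikes: they are no part of the job. There is more than one size of the holder; the job needs the largest.

How it is judged:
By the outcome, as a careful person would: the job done as asked, in the order asked, and still so for the second after the job is handed in, while the arm keeps its last pose, push and grip.
It also fails if it takes over 64 s, if anything falls off the work surface, if the arm or the gripper's body presses on something with over 40 N, if the wrist force passes 120 N, or if a joint passes its speed limit or range.

## Working session

There is one attempt and no reset: what is moved stays moved. The work goes in short steps, Python scripts to look and compute and a shell command to move; the robot and the scene stay as the last step left them, time stands still between calls to the robot, and variables do not carry over. Pictures are saved under pics/ and viewed, at most 10 in all, crops included, and the job is handed in when it is done.

```bash
ls; mkdir -p pics
python3 - <<'E'
from rig import bot,get_image,camera_model
import cv2,numpy as np
o=bot.get_obs();print({k:np.round(v,3).tolist() for k,v in o.items()})
for n in ("scene","top"):
    im=get_image(n);cv2.imwrite(f"pics/{n}0.png",im[:,:,::-1])
    c=camera_model(n);print(n,c["fx"],c["cx"],c["cy"],np.round(c["world_to_cam"],3).tolist())
E
```

```text
pics
{'time_s': 0.0, 'joint_pos': [-1.267, 0.424, 1.631, 0.0, 1.089, -0.019], 'qvel': [0.001, 0.002, 0.001, -0.0, 0.001, 0.001], 'effort': [0.0, -55.74, -28.174, 0.0, 0.007, -0.0], 'ee_pos': [0.198, -0.592, 0.245], 'eef_rot': [-3.099, -0.505, 0.0], 'contact_force': [-1.187, -1.044, 0.729], 'wrist_torque': [0.049, 0.011, -0.002], 'grasp_force': 0.0, 'width': 1.004}
scene 468.0990702540211 263.72035724204807 189.67847739763377 [[-0.343, 0.939, -0.0, 0.188], [0.713, 0.26, -0.651, -0.325], [-0.612, -0.223, -0.759, 1.9], [0.0, 0.0, 0.0, 1.0]]
top 392.9888817847794 247.85913961815154 190.4660120497054 [[0.029, -1.0, 0.013, -0.005], [-0.991, -0.03, -0.127, 0.557], [0.127, -0.009, -0.992, 1.146], [0.0, 0.0, 0.0, 1.0]]
```

View pics/scene0.png

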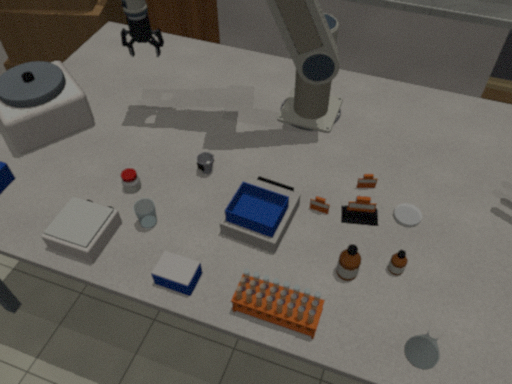

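View pics/top0.png

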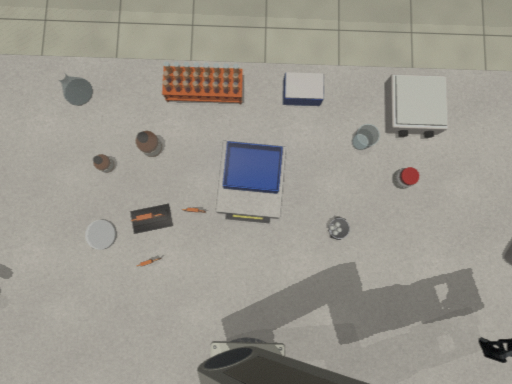

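The scene view shows:
- the steel cup at (205,163)
- the blue bin on its shelf at (258,210), with the label channel at (275,183)
- three orange holders: (360,205) in the black stand, (319,205) and (367,181)

The top view shows:
- the cup at (338,228)
- the bin at (252,168), with the yellow strip at (248,217)
- the holder in the stand at (147,217), and look-alikes at (193,210) and (149,262)

The rows contain no tilt, so I'm checking the interface's own help on that point before planning the pour.

No tilt command exists. My plan for the pour is to grip the cup on its bare cone, off the black pads, so it can pivot in the jaws. I'll then tip it over the bin's wall by pushing its foot against that wall.

First come rough positions and a helper file.

```bash
cat > h.py <<'E'
from rig import bot,get_image,camera_model
import cv2,numpy as np
from scipy.spatial.transform import Rotation as R
def ray(c,u,v):
    W=np.array(c["world_to_cam"]);r=W[:3,:3];p=-r.T@W[:3,3]
    return p,r.T@np.array([(u-c["cx"])/c["fx"],(v-c["cy"])/c["fy"],1])
def cast(c,u,v,z):
    p,d=ray(c,u,v);return p+d*(z-p[2])/d[2]
def proj(c,P):
    q=np.array(c["world_to_cam"])@np.append(P,1);return np.array([c["fx"]*q[0]/q[2]+c["cx"],c["fy"]*q[1]/q[2]+c["cy"]])
def tri(c1,a,c2,b):
    p,d=ray(c1,*a);q,e=ray(c2,*b);s=np.linalg.lstsq(np.c_[d,-e],q-p,rcond=None)[0]
    A=p+d*s[0];B=q+e*s[1];return (A+B)/2,np.linalg.norm(A-B)
def to(x,y,z,yaw=None):
    "shift in tool axes and turn; yaw = world heading (deg) of the jaw line"
    o=bot.get_obs();r=R.from_rotvec(o["eef_rot"]).as_matrix();s=r.T@(np.array([x,y,z])-o["ee_pos"])
    h=np.degrees(np.arctan2(r[1,1],r[0,1]));t=0
    if yaw is not None: t=-np.radians((yaw-h+90)%180-90)
    print("shift",np.round(s,4),"turn",np.round(t,4),"heading",round(h,1),"q6",round(o["joint_pos"][5],3))
def snap(n,f):
    c=camera_model(n);im=get_image(n)[:,:,::-1].copy();cv2.imwrite(f"pics/{f}.png",im);return c,im
E
python3 - <<'E'
from h import *
t=camera_model("top");s=camera_model("scene")
I=cv2.imread("pics/top0.png")
print("cup",cast(t,338,228,.05),tri(t,(338,228),s,(205,158)))
print("strip",cast(t,248,217,.03))
hsv=cv2.cvtColor(I,cv2.COLOR_BGR2HSV)
for n,lo,hi,z in (("yellow",(22,120,90),(35,255,255),.03),("blue",(105,130,60),(125,255,255),.115),("orange",(3,120,100),(16,255,255),.09)):
    m=cv2.inRange(hsv,lo,hi)
    for k in cv2.findContours(m,0,1)[0]:
        if cv2.contourArea(k)>12:
            b=cv2.boxPoints(cv2.minAreaRect(k));print(n,cv2.minAreaRect(k));print(np.round([cast(t,*p,z)[:2] for p in b],3).tolist())
to(.36,-.2,.3)
E
```

```text
cup [ 0.45145546 -0.25676019  0.05      ] (array([ 0.45101174, -0.25390242,  0.062616  ]), np.float64(0.0003779857113464019))
strip [0.47720263 0.00873175 0.03      ]
blue ((252.5, 178.5), (49.0, 23.0), 0.0)
[[0.546, 0.068], [0.611, 0.07], [0.616, -0.068], [0.55, -0.069]]
orange ((145.60000610351562, 262.3000183105469), (2.8460497856140137, 11.700427055358887), 71.56504821777344)
[[0.337, 0.308], [0.348, 0.278], [0.341, 0.275], [0.33, 0.305]]
orange ((142.5294189453125, 216.61766052246094), (4.365641117095947, 17.70509910583496), 75.96376037597656)
[[0.465, 0.334], [0.479, 0.286], [0.467, 0.282], [0.453, 0.33]]
orange ((192.0, 209.5), (3.0, 12.0), 90.0)
[[0.494, 0.187], [0.495, 0.152], [0.486, 0.152], [0.485, 0.186]]
orange ((202.21395874023438, 83.97423553466797), (78.31857299804688, 33.8834342956543), 1.8778774738311768)
[[0.812, 0.271], [0.917, 0.274], [0.917, 0.04], [0.812, 0.04]]
shift [ 0.2779 -0.3207 -0.0549] turn 0 heading -71.5 q6 -0.019
```

Run:
```python
from h import *
c=camera_model("wrist");p,d=ray(c,c["cx"],c["cy"]);o=bot.get_obs();r=R.from_rotvec(o["eef_rot"]).as_matrix()
print("cam in tool",r.T@(p-o["ee_pos"]),"axis",r.T@d,c["fx"])
to(.45,-.255,.25)
```

```text
cam in tool [ 0.08514897 -0.00056165 -0.1271463 ] axis [-3.26142775e-01  4.34873979e-04  9.45320423e-01] 303.3815765058019
shift [ 0.3458 -0.24   -0.005 ] turn 0 heading -71.5 q6 -0.019
```

```bash
python3 -m crank '[[0.035,-0.024,0,0,0.0854],[0.07,-0.048,0,0,0.0854],[0.10,-0.072,0,0,0.0854],[0.14,-0.096,0,0,0.0854],[0.17,-0.12,0,0,0.0854],[0.21,-0.144,0,0,0.0854],[0.24,-0.168,0,0,0.0854],[0.28,-0.192,0,0,0.0854],[0.31,-0.216,0,0,0.0854],[0.34,-0.236,0,0,0.0854]]'; python3 -m crank '[[0.006,-0.004,0,0,0.0854],[0.006,-0.004,0,0,0.0854]]'
python3 - <<'E'
from h import *
c,I=snap("wrist","w1");to(.45,-.255,.25)
t=camera_model("top")
T=cv2.imread("pics/top0.png")
a=cv2.resize(I,(512,384));b=cv2.resize(T[185:285,110:230],(480,400),interpolation=2);b=cv2.copyMakeBorder(b[:384],0,0,0,0,0)
cv2.imwrite("pics/w1c.png",np.hstack([cv2.resize(a,(440,330)),cv2.resize(b,(360,330))]))
print(proj(c,[.451,-.255,.0]),proj(c,[.451,-.255,.065]))
E
```

```text
time_s: 0.93
ee_pos: [0.4464, -0.259, 0.2452]
eef_rot: [-3.1, -0.505, 0.001]
contact_force: [1.1, -1.4, -0.3]
width: 1.003
grasp_force: 0.0
time_s: 1.1
ee_pos: [0.4514, -0.2532, 0.2451]
eef_rot: [-3.099, -0.511, 0.0]
contact_force: [0.4, 1.4, -0.5]
width: 1.003
grasp_force: 0.0
shift [-0.0007  0.0003 -0.0049] turn 0 heading -71.3 q6 0.708
[259.16596524 163.66793849] [259.48489471 177.70605328]
```

View pics/w1c.png

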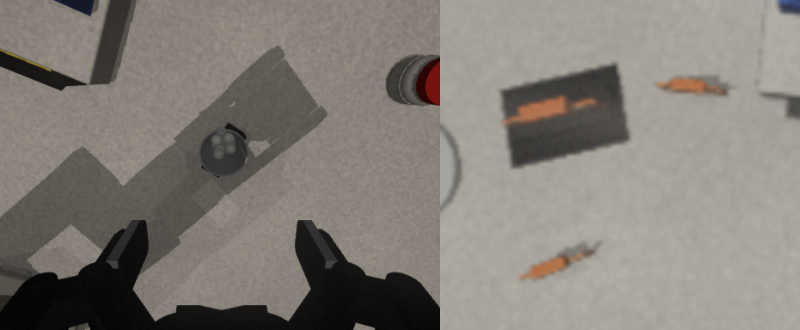

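The left half is the wrist view. It shows the cup at (223,152) with its black pads at (236,131) and (209,171). The right half is a top-view crop with the three holders:
- in the stand at (545,108), block about 50 mm long, the largest
- loose at (692,86), about 34 mm
- loose at (545,268), about 33 mm

I choose the one in the stand. Next are the cup centre, the pad direction and the shelf axes.

Run:
```python
from h import *
c=camera_model("wrist");I=cv2.imread("pics/w1.png");k=512/440
a=cast(c,236*k,131*k,.061);b=cast(c,209*k,171*k,.061)
print("pads",a,b,"mid",(a+b)/2,"dist",np.linalg.norm(a-b),"heading",np.degrees(np.arctan2(*(a-b)[1::-1])))
print("rim centre",cast(c,222*k,152*k,.065))
# shelf axes from top view: white/blue edges
t=camera_model("top");T=cv2.imread("pics/top0.png")
hsv=cv2.cvtColor(T,cv2.COLOR_BGR2HSV);m=cv2.inRange(hsv,(100,120,40),(130,255,255));m[:120]=0;m[230:]=0
kk=max(cv2.findContours(m,0,1)[0],key=cv2.contourArea);r=cv2.minAreaRect(kk);print(r)
print(np.round([cast(t,*p,.115)[:2] for p in cv2.boxPoints(r)],4).tolist())
m=cv2.inRange(T,(0,0,0),(50,50,50));m[:205]=0;m[230:]=0;m[:,:215]=0;m[:,285:]=0
kk=max(cv2.findContours(m,0,1)[0],key=cv2.contourArea);r=cv2.minAreaRect(kk);print(r)
print(np.round([cast(t,*p,.055)[:2] for p in cv2.boxPoints(r)],4).tolist())
cv2.imwrite("pics/shelf.png",cv2.resize(T[130:230,205:300],(760,600*800//800),interpolation=2))
```

```text
pads [ 0.47962729 -0.26286886  0.061     ] [ 0.42053226 -0.24768074  0.061     ] mid [ 0.45007978 -0.2552748   0.061     ] dist 0.06101558985115302 heading -14.4137325963222
rim centre [ 0.45048645 -0.25492984  0.065     ]
((252.42625427246094, 168.8114776611328), (53.68769836425781, 39.20197677612305), 5.19442892074585)
[[0.5572, 0.0798], [0.6695, 0.0738], [0.6602, -0.0785], [0.548, -0.0706]]Traceback (most recent call last):
  File "<stdin>", line 12, in <module>
ValueError: max() iterable argument is empty
```

Pads checked: 61 mm apart (62 given), cup centre (0.450,-0.255), pad line at -14.4°. I'll grip at 75.6°, 90° from the pad line and so on the bare cone.

Run:
```python
from h import *
to(.450,-.255,.05,75.6)
T=cv2.imread("pics/top0.png");cv2.imwrite("pics/shelf.png",cv2.resize(T[130:230,205:300],(760,600),interpolation=2))
```

```text
shift [-0.0005  0.0003  0.1951] turn 0.577 heading -71.3 q6 0.708
```

View pics/shelf.png

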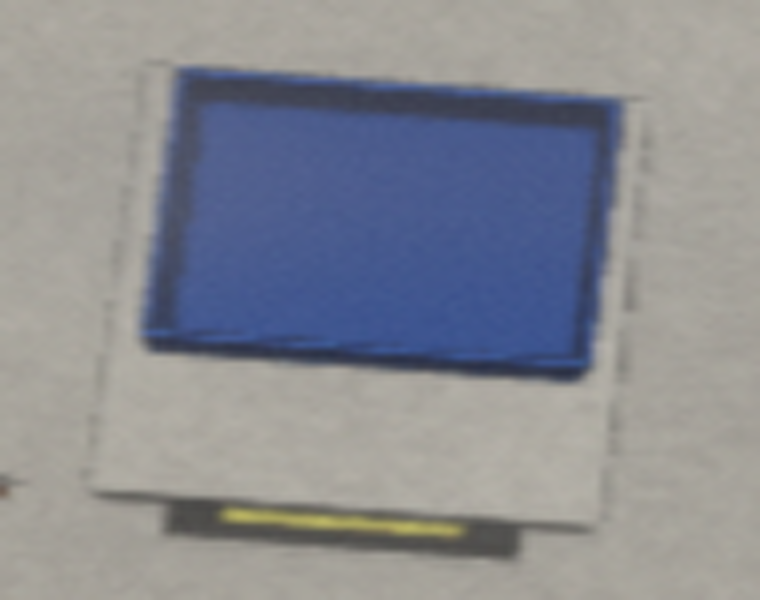

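The crop shows the bin's front rim from (143,338) to (590,368), the shelf's front edge from (95,493) to (605,527), and the yellow strip around (340,521). I'll descend on the cup and compute the shelf axes.

```bash
python3 -m crank '[[0,0,0.03,0.12,0.0854],[0,0,0.06,0.24,0.0854],[0,0,0.09,0.36,0.0854],[0,0,0.11,0.48,0.0854],[0,0,0.125,0.577,0.0854],[0,0,0.15,0.577,0.0854],[0,0,0.17,0.577,0.0854],[0,0,0.185,0.577,0.0854],[0,0,0.195,0.577,0.0854],[0,0,0.195,0.577,0.0854]]'; python3 -m crank '[[0,0,0,0,0.04],[0,0,0,0,0.04],[0,0,0,0,0.04],[0,0,0,0,0.04],[0,0,0,0,0.04],[0,0,0,0,0.04]]'
python3 - <<'E'
from h import *
t=camera_model("top")
f=lambda u,v,z:cast(t,205+u/8,130+v/6,z)
for n,a,b,z,off in (("rim",(143,338),(590,368),.115,.075),("edge",(95,493),(605,527),.06,.005)):
    A=f(*a,z);B=f(*b,z);d=A-B;L=np.linalg.norm(d[:2]);h=np.arctan2(d[1],d[0])-np.pi/2;m=(A+B)/2
    print(n,"len",L,"shelf yaw",np.degrees(h),"mid",m,"channel",m[:2]-off*np.array([np.cos(h),np.sin(h)]))
o=bot.get_obs();print(o["ee_pos"],o["width"]*.0854,o["grasp_force"],o["contact_force"])
E
```

```text
time_s: 1.98
ee_pos: [0.4483, -0.2559, 0.0484]
eef_rot: [-3.115, 0.401, 0.006]
contact_force: [-0.5, -0.3, 0.2]
width: 0.998
grasp_force: 0.0
time_s: 2.48
ee_pos: [0.451, -0.2562, 0.0523]
eef_rot: [3.115, -0.398, 0.004]
contact_force: [-3.6, 0.2, 8.1]
width: 0.687
grasp_force: 62.1
rim len 0.1573753440335943 shelf yaw -3.4138924248217264 mid [0.55123541 0.0041022  0.115     ] channel [0.47636851 0.00856834]
edge len 0.18697351870140438 shelf yaw -3.3869881726925586 mid [0.48128767 0.0070493  0.06      ] channel [0.4762964 0.0073447]
[ 0.45101734 -0.25620418  0.05231913] 0.05864896431604468 62.10878849029541 [-3.60553143  0.15760616  8.05817086]
```

The cup is gripped at 58.6 mm opening, so the pivot is about 56 mm above its foot. Both shelf measurements agree: yaw -3.4°, channel at (0.476,0.008). Lift now.

```bash
python3 -m crank '[[0,0,-0.01,0,0.04],[0,0,-0.025,0,0.04],[0,0,-0.045,0,0.04],[0,0,-0.07,0,0.04],[0,0,-0.09,0,0.04],[0,0,-0.105,0,0.04],[0,0,-0.115,0,0.04],[0,0,-0.115,0,0.04]]'
python3 - <<'E'
from h import *
to(.508,.0067,.156,86.6)
s,S=snap("scene","s1");w,I=snap("wrist","w2")
cv2.imwrite("pics/j2.png",np.hstack([cv2.resize(S[100:220,140:300],(400,300),interpolation=2),cv2.resize(I,(400,300))]))
E
```

```text
time_s: 3.15
ee_pos: [0.4515, -0.2561, 0.1682]
eef_rot: [3.114, -0.398, 0.007]
contact_force: [0.2, 0.1, -2.6]
width: 0.688
grasp_force: 64.7
shift [-0.0115 -0.2685  0.0118] turn -0.1947 heading -104.6 q6 1.286
```

View pics/j2.png

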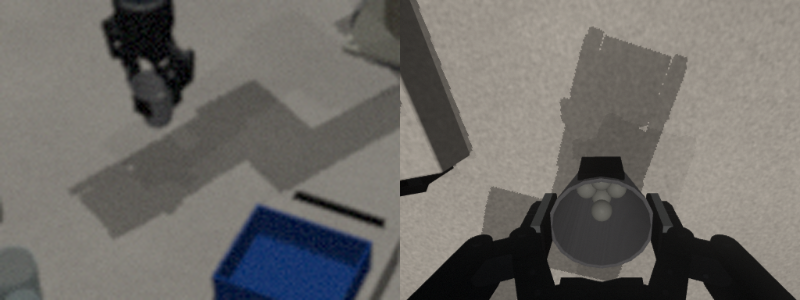

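The wrist view shows the cup hanging upright between the jaws at (602,222), with the balls inside and both pads clear of the fingers. Next I carry it to just in front of the bin's wall.

```bash
python3 -m crank '[[0,-0.015,0,0,0.04],[0,-0.045,0,-0.03,0.04],[-0.002,-0.08,0,-0.06,0.04],[-0.004,-0.115,0.002,-0.1,0.04],[-0.006,-0.15,0.004,-0.13,0.04],[-0.008,-0.185,0.006,-0.16,0.04],[-0.01,-0.215,0.008,-0.18,0.04],[-0.011,-0.245,0.01,-0.195,0.04],[-0.0115,-0.262,0.012,-0.195,0.04],[-0.0115,-0.2685,0.012,-0.195,0.04]]'; python3 -m crank '[[0,0,0,0,0.04],[0,0,0,0,0.04]]'
python3 - <<'E'
from h import *
to(.508,.0067,.156,86.6)
s,S=snap("scene","s2");w,I=snap("wrist","w3")
cv2.imwrite("pics/j3.png",np.hstack([cv2.resize(S[110:260,190:350],(400,375),interpolation=2),cv2.resize(I,(400,375))]))
E
```

```text
time_s: 4.08
ee_pos: [0.506, 0.0098, 0.1518]
eef_rot: [-3.14, 0.089, 0.004]
contact_force: [-0.0, -0.6, -2.2]
width: 0.683
grasp_force: 64.8
time_s: 4.25
ee_pos: [0.5061, 0.0071, 0.1526]
eef_rot: [3.14, -0.092, -0.003]
contact_force: [-0.5, -1.0, -1.6]
width: 0.688
grasp_force: 64.9
shift [ 0.002   0.0003 -0.0034] turn 0.0008 heading -93.4 q6 1.62
```

View pics/j3.png

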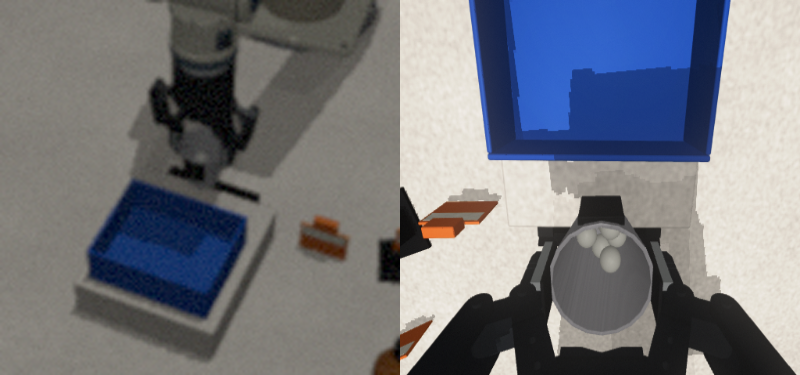

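The wrist view shows the bin's front rim edge from (488,158) to (710,160), with the cup centred in front of it at (602,277). I'll check the rim position from here.

Run:
```python
from h import *
w=camera_model("wrist")
A=cast(w,88*1.28,158*1.024,.115);B=cast(w,310*1.28,160*1.024,.115);print(A,B,np.linalg.norm(A-B),(A+B)/2)
```

```text
[0.55876743 0.08450629 0.115     ] [ 0.54807705 -0.07282072  0.115     ] 0.15768979259464322 [0.55342224 0.00584278 0.115     ]
```

```bash
python3 -m crank '[[0.012,0,0,0,0.04],[0.022,0,0,0,0.04],[0.03,0,-0.003,0,0.04],[0.039,0,-0.005,0,0.04],[0.047,0,-0.005,0,0.04],[0.055,0,-0.004,0,0.04],[0.055,0,-0.004,0,0.04]]'
python3 - <<'E'
from h import *
o=bot.get_obs();print(o["ee_pos"],o["contact_force"],o["wrist_torque"],o["width"])
s,S=snap("scene","s3");w,I=snap("wrist","w4")
cv2.imwrite("pics/j4.png",np.hstack([cv2.resize(S[110:260,190:350],(400,375),interpolation=2),cv2.resize(I,(400,375))]))
E
```

```text
time_s: 4.93
ee_pos: [0.5625, 0.0036, 0.1576]
eef_rot: [3.14, -0.094, -0.0]
contact_force: [-3.2, -1.4, 3.0]
width: 0.684
grasp_force: 65.3
[0.56249398 0.003571   0.15759162] [-3.18575438 -1.39576016  3.04758585] [-0.16557731  0.76294558 -0.04184564] 0.6844150817350865
```

View pics/j4.png

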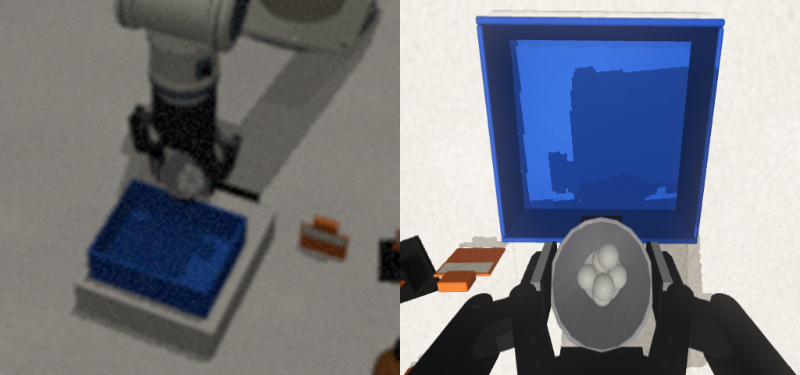

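It works: the cup pivots in the jaws with only about 4 N, its mouth now leaning over the bin at (600,280) with the balls still inside. Continuing the arc.

```bash
python3 -m crank '[[0.008,0,0.002,0,0.04],[0.015,0,0.0055,0,0.04],[0.022,0,0.01,0,0.04],[0.0275,0,0.016,0,0.04],[0.031,0,0.021,0,0.04],[0.034,0,0.027,0,0.04],[0.036,0,0.032,0,0.04],[0.036,0,0.032,0,0.04],[0.036,0,0.032,0,0.04],[0.036,0,0.032,0,0.04]]'; python3 -m crank '[[0,0,0,0,0.04],[0,0,0,0,0.04],[0,0,0,0,0.04],[0,0,0,0,0.04]]'
python3 - <<'E'
from h import *
o=bot.get_obs();print(o["ee_pos"],o["contact_force"],o["wrist_torque"],o["width"])
s,S=snap("scene","s4");w,I=snap("wrist","w5");t,T=snap("top","t5")
cv2.imwrite("pics/j5.png",np.hstack([cv2.resize(S[110:260,190:350],(400,375),interpolation=2),cv2.resize(I,(400,375))]))
E
```

```text
time_s: 5.87
ee_pos: [0.6015, 0.0023, 0.1276]
eef_rot: [-3.139, 0.094, -0.014]
contact_force: [6.3, 1.4, 6.7]
width: 0.687
grasp_force: 67.3
time_s: 6.2
ee_pos: [0.6015, 0.0023, 0.1277]
eef_rot: [-3.139, 0.094, -0.015]
contact_force: [5.1, 1.1, 6.9]
width: 0.686
grasp_force: 67.3
[0.60148767 0.00233072 0.12773057] [5.10931826 1.10674648 6.86414578] [ 0.32735273 -0.54615344 -0.11297814] 0.6858460691051483
```

View pics/j5.png

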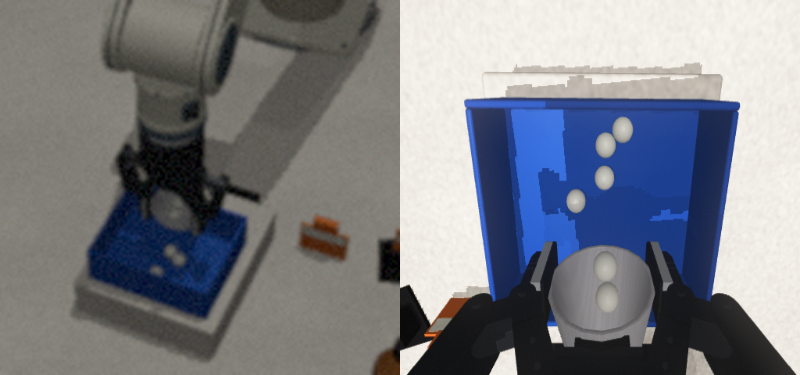

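Four balls are in the bin at (622,129), (605,145), (604,178) and (576,201). Two are still in the cup at (605,266) and (607,297). I'll tip a bit further.

```bash
python3 -m crank '[[0.001,0,0.004,0,0.04],[0.002,0,0.008,0,0.04],[0.002,0,0.012,0,0.04],[0.002,0,0.012,0,0.04],[0.002,0,0.012,0,0.04],[0.002,0,0.012,0,0.04],[0.002,0,0.012,0,0.04]]'
python3 - <<'E'
from h import *
w,I=snap("wrist","w6");hsv=cv2.cvtColor(I,cv2.COLOR_BGR2HSV)
m=cv2.inRange(hsv,(0,0,125),(180,70,255));m[:105]=0
print([(np.round(cv2.minEnclosingCircle(k)[0]).tolist(),cv2.contourArea(k)) for k in cv2.findContours(m,0,1)[0] if 60<cv2.contourArea(k)<3000])
E
```

```text
time_s: 6.93
ee_pos: [0.605, 0.0023, 0.1162]
eef_rot: [-3.139, 0.094, -0.02]
contact_force: [9.0, 1.4, 5.9]
width: 0.687
grasp_force: 67.8
[([15.0, 372.0], 297.0), ([384.0, 372.0], 614.0), ([132.0, 371.0], 643.5), ([200.0, 359.0], 64.0), ([40.0, 346.0], 142.5), ([264.0, 322.0], 1671.0), ([266.0, 226.0], 438.5), ([206.0, 222.0], 456.5), ([306.0, 156.0], 534.5), ([264.0, 150.0], 1108.5), ([290.0, 131.0], 496.0)]
```

Six blobs' worth of balls now lie in the bin: four singles plus one double-area pair. I'll look once to confirm, and to see the cup's tilt before righting it.

Run:
```python
from h import *
s,S=snap("scene","s6");I=cv2.imread("pics/w6.png")
cv2.imwrite("pics/j6.png",np.hstack([cv2.resize(S[130:230,200:310],(300,400),interpolation=2),cv2.resize(I,(500,400))]))
```

```text
(no output)
```

View pics/j6.png

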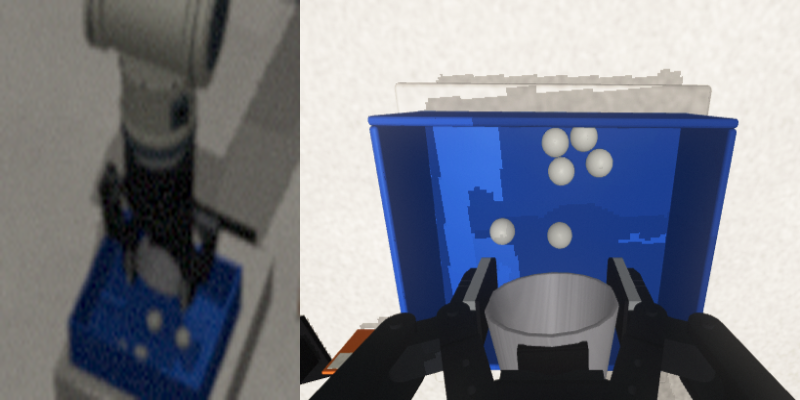

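All six balls are in the bin, at (555,142), (584,137), (561,172), (599,163), (502,231) and (559,236). The cup is tipped about 95–105° and holds its angle by pivot friction. To right it, I'll place its foot face against the inside corner of the front wall and run the reverse arc over that corner.

```bash
python3 -m crank '[[0,0,-0.01,0,0.04],[0.002,0,-0.022,0,0.04],[0.01,0,-0.03,0,0.04],[0.02,0,-0.03,0,0.04],[0.024,0,-0.022,0,0.04],[0.024,0,-0.012,0,0.04],[0.024,0,-0.004,0,0.04],[0.024,0,-0.001,0,0.04],[0.024,0,-0.001,0,0.04]]';python3 -m crank '[[-0.002,0,0,0,0.04],[-0.004,0,0,0,0.04],[-0.004,0,0,0,0.04]]';python3 -m crank '[[-0.002,0,0,0,0.04],[-0.004,0,0,0,0.04],[-0.004,0,0,0,0.04]]'
```

```text
time_s: 7.78
ee_pos: [0.6216, 0.0005, 0.1118]
eef_rot: [3.14, -0.093, -0.007]
contact_force: [-0.5, 0.7, -1.9]
width: 0.688
grasp_force: 67.4
time_s: 8.03
ee_pos: [0.62, 0.0007, 0.1149]
eef_rot: [3.14, -0.093, 0.003]
contact_force: [2.0, -0.5, -1.3]
width: 0.684
grasp_force: 67.4
time_s: 8.28
ee_pos: [0.6193, 0.0007, 0.1165]
eef_rot: [3.14, -0.093, 0.015]
contact_force: [9.2, -1.7, -0.0]
width: 0.691
grasp_force: 67.6
```

Contact was felt at x = 0.620 with 9 N. Next is the righting arc, in stages with force checks.

```bash
python3 -m crank '[[-0.001,0,-0.005,0,0.04],[-0.002,0,-0.01,0,0.04],[-0.003,0,-0.015,0,0.04],[-0.0045,0,-0.02,0,0.04],[-0.0045,0,-0.02,0,0.04]]';python3 -m crank '[[-0.002,0,-0.005,0,0.04],[-0.005,0,-0.01,0,0.04],[-0.008,0,-0.015,0,0.04],[-0.011,0,-0.018,0,0.04],[-0.011,0,-0.018,0,0.04]]'
python3 - <<'E'
from h import *
w,I=snap("wrist","w7")
g=cv2.cvtColor(I,cv2.COLOR_BGR2HSV)
cv2.imwrite("pics/g7.png",I[230:,160:350])
# rows profile down the cup's middle: saturation & value
for u in (258,265): print([(v,int(g[v,u,0]),int(g[v,u,1]),int(g[v,u,2])) for v in range(200,384,8)])
E
```

```text
time_s: 8.7
ee_pos: [0.6109, 0.0013, 0.1355]
eef_rot: [-3.14, 0.093, -0.001]
contact_force: [-0.2, 0.4, -1.5]
width: 0.683
grasp_force: 66.6
time_s: 9.12
ee_pos: [0.5995, 0.002, 0.1531]
eef_rot: [-3.14, 0.093, -0.001]
contact_force: [-0.6, 0.2, -0.3]
width: 0.686
grasp_force: 66.6
[(200, 26, 11, 167), (208, 111, 200, 135), (216, 111, 200, 134), (224, 111, 197, 133), (232, 111, 196, 133), (240, 111, 196, 133), (248, 111, 196, 133), (256, 128, 7, 145), (264, 143, 7, 146), (272, 140, 5, 146), (280, 150, 5, 148), (288, 160, 5, 148), (296, 130, 5, 149), (304, 158, 7, 149), (312, 160, 5, 151), (320, 150, 5, 150), (328, 160, 5, 151), (336, 150, 3, 147), (344, 158, 8, 135), (352, 0, 0, 27), (360, 150, 9, 27), (368, 150, 10, 25), (376, 120, 10, 26)]
[(200, 26, 10, 183), (208, 112, 166, 134), (216, 111, 203, 132), (224, 111, 200, 134), (232, 111, 197, 133), (240, 111, 194, 133), (248, 112, 190, 134), (256, 126, 9, 138), (264, 135, 7, 139), (272, 143, 7, 141), (280, 160, 5, 143), (288, 140, 5, 143), (296, 140, 5, 145), (304, 135, 3, 146), (312, 135, 4, 144), (320, 150, 2, 142), (328, 165, 4, 143), (336, 150, 5, 142), (344, 160, 6, 137), (352, 150, 10, 26), (360, 120, 18, 29), (368, 0, 0, 25), (376, 120, 10, 26)]
```

The cup has rotated to about 78°, then the foot slipped over the corner (no force). I'll back off, drop down and push again with shorter stages.

```bash
python3 -m crank '[[0.012,0,0,0,0.04],[0.022,0,0.003,0,0.04],[0.022,0,0.012,0,0.04],[0.022,0,0.02,0,0.04],[0.022,0,0.02,0,0.04]]';python3 -m crank '[[-0.004,0,0,0,0.04],[-0.007,0,0,0,0.04],[-0.007,0,0,0,0.04]]';python3 -m crank '[[-0.003,0,0,0,0.04],[-0.005,0,0,0,0.04],[-0.005,0,0,0,0.04]]'
```

```text
time_s: 9.58
ee_pos: [0.62, 0.0006, 0.1295]
eef_rot: [3.14, -0.093, -0.007]
contact_force: [-0.3, 0.5, -1.9]
width: 0.681
grasp_force: 66.6
time_s: 9.83
ee_pos: [0.6138, 0.0011, 0.1322]
eef_rot: [3.14, -0.093, -0.002]
contact_force: [-0.8, -0.4, -1.1]
width: 0.682
grasp_force: 66.6
time_s: 10.08
ee_pos: [0.6095, 0.0014, 0.1326]
eef_rot: [3.14, -0.093, -0.0]
contact_force: [-0.2, 1.2, -0.8]
width: 0.684
grasp_force: 66.6
```

Not touching yet; continuing in small pushes.

```bash
python3 -m crank '[[-0.002,0,0,0,0.04],[-0.004,0,0,0,0.04],[-0.004,0,0,0,0.04]]';python3 -m crank '[[-0.002,0,0,0,0.04],[-0.004,0,0,0,0.04],[-0.004,0,0,0,0.04]]'
python3 - <<'E'
from h import *
w,I=snap("wrist","w8");g=cv2.cvtColor(I,cv2.COLOR_BGR2HSV)
for u in (240,258,275):
    c=(g[205:,u,1]<60)&(g[205:,u,2]>60);v=np.where(c)[0]+205;print(u,v.min(),v.max())
E
```

```text
time_s: 10.33
ee_pos: [0.6055, 0.0016, 0.1323]
eef_rot: [-3.14, 0.093, 0.001]
contact_force: [1.0, 0.5, -1.0]
width: 0.685
grasp_force: 66.6
time_s: 10.58
ee_pos: [0.6015, 0.0018, 0.1322]
eef_rot: [3.14, -0.093, -0.001]
contact_force: [0.2, 0.3, -0.7]
width: 0.687
grasp_force: 66.6
240 252 348
258 205 349
275 208 346
```

By the geometry, the foot is just clearing the wall top, at about 89°. I'll back off, go 9 mm lower and push again.

```bash
python3 -m crank '[[0.012,0,-0.003,0,0.04],[0.022,0,0,0,0.04],[0.022,0,0.006,0,0.04],[0.022,0,0.0105,0,0.04],[0.022,0,0.0105,0,0.04]]';python3 -m crank '[[-0.003,0,0,0,0.04],[-0.006,0,0,0,0.04],[-0.006,0,0,0,0.04]]';python3 -m crank '[[-0.002,0,0,0,0.04],[-0.004,0,0,0,0.04],[-0.004,0,0,0,0.04]]'
```

```text
time_s: 11.05
ee_pos: [0.6226, 0.0005, 0.12]
eef_rot: [3.14, -0.093, -0.005]
contact_force: [-0.3, 0.4, -1.3]
width: 0.683
grasp_force: 66.5
time_s: 11.3
ee_pos: [0.6179, 0.0008, 0.1222]
eef_rot: [3.14, -0.093, 0.002]
contact_force: [0.6, -0.0, -1.5]
width: 0.684
grasp_force: 66.6
time_s: 11.55
ee_pos: [0.6171, 0.0008, 0.1237]
eef_rot: [3.14, -0.093, 0.012]
contact_force: [8.0, -1.7, -0.1]
width: 0.688
grasp_force: 66.7
```

Contact, 8 N. Now a tighter arc from here.

```bash
python3 -m crank '[[-0.001,0,-0.002,0,0.04],[-0.002,0,-0.0045,0,0.04],[-0.002,0,-0.0045,0,0.04]]';python3 -m crank '[[-0.001,0,-0.003,0,0.04],[-0.003,0,-0.006,0,0.04],[-0.003,0,-0.006,0,0.04]]'
```

```text
time_s: 11.8
ee_pos: [0.6152, 0.0009, 0.1283]
eef_rot: [3.14, -0.093, 0.012]
contact_force: [8.3, -0.7, -1.9]
width: 0.687
grasp_force: 66.7
time_s: 12.05
ee_pos: [0.6117, 0.0014, 0.1343]
eef_rot: [-3.14, 0.093, -0.011]
contact_force: [6.4, 0.5, -0.3]
width: 0.685
grasp_force: 66.0
```

```bash
python3 -m crank '[[-0.001,0,-0.003,0,0.04],[-0.002,0,-0.005,0,0.04],[-0.005,0,-0.009,0,0.04],[-0.005,0,-0.009,0,0.04]]';python3 -m crank '[[-0.002,0,-0.003,0,0.04],[-0.004,0,-0.005,0,0.04],[-0.004,0,-0.005,0,0.04]]'
python3 - <<'E'
from h import *
w,I=snap("wrist","w9");g=cv2.cvtColor(I,cv2.COLOR_BGR2HSV)
for u in (240,258,275):
    c=(g[205:,u,1]<60)&(g[205:,u,2]>60);v=np.where(c)[0]+205;print(u,v.min(),v.max())
E
```

```text
time_s: 12.38
ee_pos: [0.6058, 0.0017, 0.143]
eef_rot: [-3.14, 0.093, -0.008]
contact_force: [5.1, 0.3, 0.8]
width: 0.691
grasp_force: 65.3
time_s: 12.63
ee_pos: [0.5989, 0.002, 0.1465]
eef_rot: [-3.14, 0.093, 0.002]
contact_force: [0.5, 0.6, -0.6]
width: 0.683
grasp_force: 65.3
240 240 356
258 205 358
275 238 354
```

```bash
python3 -m crank '[[0.01,0,-0.002,0,0.04],[0.02,0,0,0,0.04],[0.02,0,0.004,0,0.04],[0.02,0,0.004,0,0.04]]';python3 -m crank '[[-0.005,0,0,0,0.04],[-0.01,0,0,0,0.04],[-0.01,0,0,0,0.04]]';python3 -m crank '[[-0.002,0,0,0,0.04],[-0.005,0,0,0,0.04],[-0.005,0,0,0,0.04]]'
```

```text
time_s: 13.02
ee_pos: [0.6204, 0.0006, 0.1413]
eef_rot: [3.14, -0.093, -0.001]
contact_force: [-0.5, -0.2, -2.7]
width: 0.688
grasp_force: 65.2
time_s: 13.27
ee_pos: [0.6082, 0.0014, 0.1419]
eef_rot: [3.14, -0.093, -0.004]
contact_force: [-0.8, 0.2, -2.0]
width: 0.687
grasp_force: 65.3
time_s: 13.52
ee_pos: [0.6043, 0.0017, 0.1424]
eef_rot: [-3.14, 0.093, 0.001]
contact_force: [0.2, 0.5, -0.7]
width: 0.692
grasp_force: 65.3
```

```bash
python3 -m crank '[[-0.002,0,0,0,0.04],[-0.004,0,0,0,0.04],[-0.004,0,0,0,0.04]]';python3 -m crank '[[-0.002,0,0,0,0.04],[-0.004,0,0,0,0.04],[-0.004,0,0,0,0.04]]'
```

```text
time_s: 13.77
ee_pos: [0.6006, 0.0019, 0.1423]
eef_rot: [-3.14, 0.093, 0.0]
contact_force: [-0.5, -0.0, -1.3]
width: 0.684
grasp_force: 65.3
time_s: 14.02
ee_pos: [0.5965, 0.0021, 0.1422]
eef_rot: [-3.14, 0.093, 0.001]
contact_force: [-0.3, -0.2, -0.9]
width: 0.685
grasp_force: 65.3
```

```bash
python3 -m crank '[[0.012,0,-0.003,0,0.04],[0.023,0,0,0,0.04],[0.023,0,0.007,0,0.04],[0.023,0,0.012,0,0.04],[0.023,0,0.012,0,0.04]]';python3 -m crank '[[-0.003,0,0,0,0.04],[-0.007,0,0,0,0.04],[-0.007,0,0,0,0.04]]';python3 -m crank '[[-0.002,0,0,0,0.04],[-0.004,0,0,0,0.04],[-0.004,0,0,0,0.04]]'
```

```text
time_s: 14.43
ee_pos: [0.6184, 0.0008, 0.1282]
eef_rot: [3.14, -0.093, -0.006]
contact_force: [-0.2, 0.1, -1.2]
width: 0.689
grasp_force: 65.2
time_s: 14.68
ee_pos: [0.6127, 0.0011, 0.1307]
eef_rot: [3.14, -0.093, 0.002]
contact_force: [0.6, 0.3, -0.8]
width: 0.686
grasp_force: 65.3
time_s: 14.93
ee_pos: [0.6116, 0.0012, 0.132]
eef_rot: [3.14, -0.093, 0.011]
contact_force: [5.9, -2.0, 0.9]
width: 0.687
grasp_force: 65.5
```

Contact exactly where the corrected model (80°, pivot 1 mm above the TCP) predicts it. Following its arc.

```bash
python3 -m crank '[[-0.001,0,-0.002,0,0.04],[-0.002,0,-0.0045,0,0.04],[-0.003,0,-0.0065,0,0.04],[-0.0037,0,-0.0085,0,0.04],[-0.0037,0,-0.0085,0,0.04]]';python3 -m crank '[[-0.0015,0,-0.003,0,0.04],[-0.003,0,-0.005,0,0.04],[-0.005,0,-0.0075,0,0.04],[-0.005,0,-0.0075,0,0.04]]'
```

```text
time_s: 15.35
ee_pos: [0.6073, 0.0016, 0.1404]
eef_rot: [-3.14, 0.093, -0.008]
contact_force: [5.8, -1.0, -0.6]
width: 0.686
grasp_force: 65.3
time_s: 15.68
ee_pos: [0.5994, 0.002, 0.1467]
eef_rot: [-3.14, 0.093, 0.002]
contact_force: [-0.8, 0.0, -2.1]
width: 0.691
grasp_force: 65.2
```

```bash
python3 -m crank '[[0.012,0,-0.002,0,0.04],[0.018,0,0,0,0.04],[0.018,0,0.003,0,0.04],[0.018,0,0.003,0,0.04]]';python3 -m crank '[[-0.005,0,0,0,0.04],[-0.01,0,0,0,0.04],[-0.01,0,0,0,0.04]]';python3 -m crank '[[-0.002,0,0,0,0.04],[-0.005,0,0,0,0.04],[-0.005,0,0,0,0.04]]'
python3 - <<'E'
from h import *
w,I=snap("wrist","w10");g=cv2.cvtColor(I,cv2.COLOR_BGR2HSV)
for u in (240,275):
    c=(g[205:,u,1]<60)&(g[205:,u,2]>60);v=np.where(c)[0]+205;print(u,v.min(),v.max())
E
```

```text
time_s: 16.02
ee_pos: [0.6175, 0.0008, 0.1422]
eef_rot: [-3.14, 0.093, 0.003]
contact_force: [-0.2, 0.1, -1.7]
width: 0.689
grasp_force: 65.1
time_s: 16.27
ee_pos: [0.6063, 0.0015, 0.1429]
eef_rot: [3.14, -0.093, -0.004]
contact_force: [-0.3, 0.0, -1.1]
width: 0.69
grasp_force: 65.2
time_s: 16.52
ee_pos: [0.6026, 0.0017, 0.1434]
eef_rot: [-3.14, 0.093, 0.001]
contact_force: [-1.3, 0.5, -0.8]
width: 0.685
grasp_force: 65.2
240 240 356
275 238 355
```

No rotation that time: the foot slid up instead. From here I'll push horizontally only, and harder, with the contact near the foot's edge.

```bash
python3 -m crank '[[0.012,0,-0.002,0,0.04],[0.016,0,0,0,0.04],[0.016,0,0.006,0,0.04],[0.016,0,0.007,0,0.04]]';python3 -m crank '[[-0.004,0,0,0,0.04],[-0.008,0,0,0,0.04],[-0.011,0,0,0,0.04],[-0.011,0,0,0,0.04]]';python3 -m crank '[[-0.002,0,0,0,0.04],[-0.004,0,0,0,0.04],[-0.006,0,0,0,0.04],[-0.006,0,0,0,0.04]]'
python3 - <<'E'
from h import *
w,I=snap("wrist","w11");g=cv2.cvtColor(I,cv2.COLOR_BGR2HSV)
for u in (240,275):
    c=(g[205:,u,1]<60)&(g[205:,u,2]>60);v=np.where(c)[0]+205;print(u,v.min(),v.max())
E
```

```text
time_s: 16.9
ee_pos: [0.6186, 0.0008, 0.1351]
eef_rot: [3.14, -0.093, -0.002]
contact_force: [-0.5, 0.4, -2.5]
width: 0.688
grasp_force: 65.1
time_s: 17.23
ee_pos: [0.6093, 0.0013, 0.1373]
eef_rot: [3.14, -0.093, 0.006]
contact_force: [4.0, -1.3, 0.2]
width: 0.687
grasp_force: 65.3
time_s: 17.57
ee_pos: [0.6074, 0.0014, 0.1394]
eef_rot: [3.14, -0.093, 0.02]
contact_force: [12.5, -2.1, 3.4]
width: 0.688
grasp_force: 65.6
240 237 356
275 235 356
```

```bash
python3 -m crank '[[-0.002,0,0,0,0.04],[-0.004,0,0,0,0.04],[-0.005,0,0,0,0.04],[-0.005,0,0,0,0.04]]';python3 -m crank '[[-0.002,0,0,0,0.04],[-0.004,0,0,0,0.04],[-0.005,0,0,0,0.04],[-0.005,0,0,0,0.04]]'
python3 - <<'E'
from h import *
w,I=snap("wrist","w12");g=cv2.cvtColor(I,cv2.COLOR_BGR2HSV)
for u in (240,275):
    c=(g[205:,u,1]<60)&(g[205:,u,2]>60);v=np.where(c)[0]+205;print(u,v.min(),v.max())
E
```

```text
time_s: 17.95
ee_pos: [0.6058, 0.0014, 0.1412]
eef_rot: [3.14, -0.093, 0.032]
contact_force: [18.6, -2.7, 7.6]
width: 0.682
grasp_force: 65.9
time_s: 18.28
ee_pos: [0.6037, 0.0018, 0.1429]
eef_rot: [-3.14, 0.094, -0.042]
contact_force: [22.9, -1.6, 13.2]
width: 0.689
grasp_force: 65.7
240 234 356
275 233 356
```

The force direction (23,13) now implies about 60°. I'll move up to bring the contact back toward the foot's edge.

```bash
python3 -m crank '[[0,0,-0.002,0,0.04],[0,0,-0.004,0,0.04],[0,0,-0.004,0,0.04]]';python3 -m crank '[[0,0,-0.002,0,0.04],[0,0,-0.004,0,0.04],[0,0,-0.004,0,0.04]]'
python3 - <<'E'
from h import *
w,I=snap("wrist","w13");g=cv2.cvtColor(I,cv2.COLOR_BGR2HSV)
for u in (240,275):
    c=(g[205:,u,1]<60)&(g[205:,u,2]>60);v=np.where(c)[0]+205;print(u,v.min(),v.max())
E
```

```text
time_s: 18.58
ee_pos: [0.6008, 0.0022, 0.1456]
eef_rot: [-3.14, 0.094, -0.031]
contact_force: [17.3, -0.5, 10.8]
width: 0.688
grasp_force: 65.0
time_s: 18.83
ee_pos: [0.5981, 0.0025, 0.1481]
eef_rot: [-3.139, 0.094, -0.022]
contact_force: [12.7, 0.9, 6.1]
width: 0.682
grasp_force: 64.0
240 229 356
275 227 356
```

```bash
python3 -m crank '[[-0.002,0,-0.001,0,0.04],[-0.004,0,-0.002,0,0.04],[-0.005,0,-0.003,0,0.04],[-0.005,0,-0.003,0,0.04]]';python3 -m crank '[[-0.002,0,-0.001,0,0.04],[-0.004,0,-0.002,0,0.04],[-0.005,0,-0.003,0,0.04],[-0.005,0,-0.003,0,0.04]]'
python3 - <<'E'
from h import *
w,I=snap("wrist","w14");g=cv2.cvtColor(I,cv2.COLOR_BGR2HSV)
for u in (240,275):
    c=(g[205:,u,1]<60)&(g[205:,u,2]>60);v=np.where(c)[0]+205;print(u,v.min(),v.max())
E
```

```text
time_s: 19.22
ee_pos: [0.5935, 0.0029, 0.1514]
eef_rot: [-3.139, 0.094, -0.024]
contact_force: [12.4, 1.5, 8.6]
width: 0.69
grasp_force: 63.4
time_s: 19.55
ee_pos: [0.5884, 0.0031, 0.1545]
eef_rot: [-3.139, 0.094, -0.024]
contact_force: [11.6, 1.2, 10.3]
width: 0.686
grasp_force: 63.1
240 223 356
275 222 356
```

Steady progress, now about 48°. Continuing.

```bash
python3 -m crank '[[-0.003,0,-0.002,0,0.04],[-0.006,0,-0.004,0,0.04],[-0.009,0,-0.006,0,0.04],[-0.009,0,-0.006,0,0.04]]';python3 -m crank '[[-0.003,0,-0.001,0,0.04],[-0.006,0,-0.002,0,0.04],[-0.009,0,-0.003,0,0.04],[-0.009,0,-0.003,0,0.04]]'
```

```text
time_s: 19.93
ee_pos: [0.5774, 0.0037, 0.1597]
eef_rot: [-3.139, 0.094, -0.017]
contact_force: [8.4, 1.1, 9.2]
width: 0.685
grasp_force: 62.6
time_s: 20.27
ee_pos: [0.5679, 0.0042, 0.1624]
eef_rot: [-3.14, 0.093, -0.015]
contact_force: [7.5, 1.0, 9.0]
width: 0.687
grasp_force: 62.3
```

```bash
python3 -m crank '[[-0.003,0,-0.001,0,0.04],[-0.006,0,-0.001,0,0.04],[-0.009,0,-0.001,0,0.04],[-0.009,0,-0.001,0,0.04]]';python3 -m crank '[[-0.003,0,0,0,0.04],[-0.006,0,0,0,0.04],[-0.009,0,0,0,0.04],[-0.009,0,0,0,0.04]]'
python3 - <<'E'
from h import *
w,I=snap("wrist","w15");g=cv2.cvtColor(I,cv2.COLOR_BGR2HSV)
for u in (240,258,275):
    print([(v,*map(int,g[v,u])) for v in range(180,360,10)])
E
```

```text
time_s: 20.6
ee_pos: [0.559, 0.0046, 0.1636]
eef_rot: [-3.14, 0.093, -0.016]
contact_force: [5.7, -0.1, 12.9]
width: 0.689
grasp_force: 61.3
time_s: 20.93
ee_pos: [0.5495, 0.005, 0.1635]
eef_rot: [-3.14, 0.093, -0.014]
contact_force: [4.2, -1.7, 13.2]
width: 0.678
grasp_force: 61.1
[(180, 111, 205, 147), (190, 111, 200, 135), (200, 111, 194, 92), (210, 117, 79, 29), (220, 143, 8, 131), (230, 130, 7, 103), (240, 0, 0, 106), (250, 150, 7, 113), (260, 150, 2, 111), (270, 160, 7, 109), (280, 165, 5, 109), (290, 0, 5, 109), (300, 158, 9, 111), (310, 170, 7, 105), (320, 160, 7, 105), (330, 165, 10, 103), (340, 0, 5, 102), (350, 19, 24, 184)]
[(180, 111, 202, 134), (190, 111, 203, 132), (200, 112, 195, 90), (210, 114, 85, 30), (220, 135, 6, 159), (230, 140, 5, 146), (240, 170, 5, 149), (250, 150, 5, 148), (260, 150, 5, 148), (270, 165, 5, 109), (280, 150, 5, 107), (290, 160, 7, 104), (300, 165, 5, 103), (310, 135, 5, 103), (320, 165, 5, 102), (330, 135, 5, 100), (340, 165, 5, 98), (350, 10, 5, 148)]
[(180, 111, 202, 134), (190, 111, 203, 132), (200, 115, 111, 30), (210, 113, 74, 31), (220, 135, 12, 87), (230, 140, 5, 144), (240, 150, 5, 150), (250, 135, 3, 149), (260, 150, 3, 147), (270, 150, 5, 101), (280, 165, 5, 102), (290, 165, 5, 98), (300, 160, 8, 99), (310, 0, 3, 96), (320, 160, 8, 97), (330, 165, 5, 95), (340, 165, 5, 96), (350, 18, 24, 161)]
```

The far black pad is visible above the rim again, so the cup is nearly upright. One last stage, then to the bench.

```bash
python3 -m crank '[[-0.003,0,0.001,0,0.04],[-0.006,0,0.0015,0,0.04],[-0.008,0,0.002,0,0.04],[-0.008,0,0.002,0,0.04]]'
python3 - <<'E'
from h import *
w,I=snap("wrist","w16");s,S=snap("scene","s16")
cv2.imwrite("pics/j16.png",np.hstack([cv2.resize(S[110:230,190:320],(390,360),interpolation=2),cv2.resize(I,(410,360))]))
to(.40,-.13,.13)
E
```

```text
time_s: 21.32
ee_pos: [0.5417, 0.0054, 0.1619]
eef_rot: [3.14, -0.093, 0.014]
contact_force: [2.1, -1.8, 19.2]
width: 0.683
grasp_force: 60.1
shift [-0.1339  0.1436  0.0307] turn 0 heading -93.4 q6 1.618
```

View pics/j16.png

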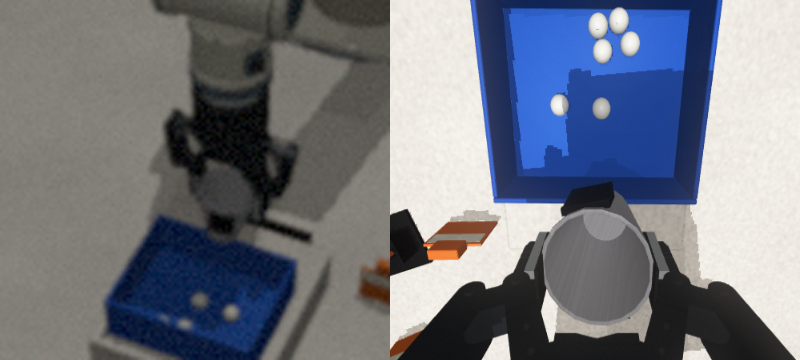

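The wrist view shows all six balls in the bin at (598,25), (619,20), (602,51), (630,43), (559,104) and (601,108). The empty cup at (597,265) is close to upright, with its far pad at (587,198). I'll carry it to a clear spot on the bench and let the bench square it up.

```bash
python3 -m crank '[[-0.003,0,-0.006,0,0.04],[-0.01,0,-0.012,0,0.04],[-0.03,0.02,-0.012,0,0.04],[-0.05,0.05,-0.012,0,0.04],[-0.07,0.085,-0.012,0,0.04],[-0.085,0.12,-0.005,0,0.04],[-0.1,0.155,0.01,0,0.04],[-0.11,0.185,0.03,0,0.04],[-0.115,0.2,0.05,0,0.04],[-0.115,0.2,0.065,0,0.04]]';python3 -m crank '[[0,0,0.012,0,0.04],[0,0,0.024,0,0.04],[0,0,0.03,0,0.04],[0,0,0.03,0,0.04]]'
python3 - <<'E'
from h import *
to(.43,-.195,.06)
E
```

```text
time_s: 22.25
ee_pos: [0.4089, -0.1889, 0.0923]
eef_rot: [-3.139, 0.098, 0.004]
contact_force: [0.4, 0.9, -0.3]
width: 0.681
grasp_force: 63.8
time_s: 22.58
ee_pos: [0.4101, -0.1864, 0.0623]
eef_rot: [-3.139, 0.093, 0.005]
contact_force: [0.3, 0.2, -1.5]
width: 0.674
grasp_force: 63.8
shift [0.0204 0.0074 0.0022] turn 0 heading -93.4 q6 1.177
```

```bash
python3 -m crank '[[0,0,0.003,0,0.04],[0,0,0.006,0,0.04],[0,0,0.008,0,0.04],[0,0,0.008,0,0.04]]';python3 -m crank '[[0,0,0.002,0,0.04],[0,0,0.004,0,0.04],[0,0,0.004,0,0.04]]';python3 -m crank '[[0,0,0.002,0,0.04],[0,0,0.004,0,0.04],[0,0,0.004,0,0.04]]'
```

```text
time_s: 22.92
ee_pos: [0.4118, -0.1872, 0.0554]
eef_rot: [3.14, -0.093, 0.0]
contact_force: [0.5, -0.4, -1.1]
width: 0.677
grasp_force: 63.8
time_s: 23.17
ee_pos: [0.4117, -0.1872, 0.0511]
eef_rot: [-3.14, 0.093, 0.0]
contact_force: [-0.2, 0.7, -2.0]
width: 0.679
grasp_force: 63.8
time_s: 23.42
ee_pos: [0.4124, -0.1875, 0.048]
eef_rot: [3.14, -0.093, 0.002]
contact_force: [-2.4, 1.1, 12.5]
width: 0.679
grasp_force: 64.8
```

```bash
python3 -m crank '[[0,0,0.002,0,0.04],[0,0,0.004,0,0.04],[0,0,0.004,0,0.04]]'
python3 - <<'E'
from h import *
o=bot.get_obs();print(o["ee_pos"],o["wrist_torque"])
c=camera_model("wrist");I=get_image("wrist");print(I.shape)
g=cv2.cvtColor(I,cv2.COLOR_RGB2HSV)
cv2.imwrite("pics/w17.png",I[:,:,::-1])
# rim: steel = grey between bench and dark; print column & row profile
print([(v,int(g[v,258,1]),int(g[v,258,2])) for v in range(180,384,8)])
print([(u,int(g[282,u,1]),int(g[282,u,2])) for u in range(150,370,8)])
E
```

```text
time_s: 23.67
ee_pos: [0.4142, -0.1877, 0.047]
eef_rot: [3.139, -0.095, 0.008]
contact_force: [-4.5, 11.0, 57.8]
width: 0.68
grasp_force: 64.5
[ 0.41418655 -0.18770045  0.04695467] [2.25853227 0.50982782 0.01869481]
(384, 512, 3)
[(180, 28, 111), (188, 23, 112), (196, 27, 114), (204, 26, 20), (212, 20, 25), (220, 9, 88), (228, 3, 90), (236, 3, 93), (244, 6, 91), (252, 5, 94), (260, 6, 91), (268, 8, 65), (276, 0, 65), (284, 4, 65), (292, 8, 64), (300, 4, 63), (308, 8, 61), (316, 4, 62), (324, 4, 61), (332, 8, 62), (340, 4, 60), (348, 6, 84), (356, 26, 169), (364, 16, 16), (372, 32, 16), (380, 32, 16)]
[(150, 28, 119), (158, 21, 49), (166, 0, 20), (174, 9, 58), (182, 13, 39), (190, 0, 20), (198, 8, 64), (206, 12, 66), (214, 8, 65), (222, 4, 64), (230, 4, 65), (238, 8, 65), (246, 8, 66), (254, 4, 65), (262, 4, 64), (270, 8, 63), (278, 4, 58), (286, 4, 57), (294, 4, 59), (302, 9, 57), (310, 9, 55), (318, 5, 53), (326, 3, 89), (334, 4, 57), (342, 0, 57), (350, 0, 20), (358, 26, 100), (366, 27, 113)]
```

The bench contact is now stiff, so the foot sits flat. I'll relieve the force, open and lift clear.

```bash
python3 -m crank '[[0,0,-0.003,0,0.04],[0,0,-0.004,0,0.04],[0,0,-0.004,0,0.05]]'; python3 -m crank '[[0,0,0,0,0.065],[0,0,0,0,0.075],[0,0,0,0,0.0854],[0,0,0,0,0.0854],[0,0,-0.01,0,0.0854],[0,0,-0.03,0,0.0854],[0,0,-0.06,0,0.0854],[0,0,-0.09,0,0.0854],[0,0,-0.12,0,0.0854],[0,0,-0.13,0,0.0854]]'
python3 - <<'E'
from h import *
c,I=snap("wrist","w18")
# steel rim/pads: compare predicted rim circle & foot with picture via edges
g=cv2.cvtColor(I,cv2.COLOR_BGR2GRAY);blk=(I.max(2)<45).astype(np.uint8)
blk[300:]=0
for k in cv2.findContours(blk,0,1)[0]:
    if cv2.contourArea(k)>25:
        M=cv2.moments(k);u,v=M["m10"]/M["m00"],M["m01"]/M["m00"];print("black",(round(u),round(v)),cv2.contourArea(k),cast(c,u,v,.05))
h=cv2.HoughCircles(cv2.medianBlur(g,5),cv2.HOUGH_GRADIENT,1,40,param1=80,param2=22,minRadius=20,maxRadius=60)
print(h, None if h is None else [cast(c,u,v,.065) for u,v,r in h[0]])
print(proj(c,[.413,-.1875,.065]),proj(c,[.413+.031,-.1875,.065]),proj(c,[.413,-.1875,0]))
E
```

```text
time_s: 23.97
ee_pos: [0.4123, -0.1875, 0.0479]
eef_rot: [3.14, -0.093, 0.002]
contact_force: [-0.9, 1.5, 11.1]
width: 0.678
grasp_force: 64.2
time_s: 24.8
ee_pos: [0.4134, -0.1881, 0.1815]
eef_rot: [3.138, -0.093, 0.008]
contact_force: [1.1, -0.6, 1.0]
width: 1.0
grasp_force: 0.0
black (385, 284) 275.5 [ 0.30857622 -0.3093308   0.05      ]
black (130, 284) 286.0 [ 0.3242058  -0.05446968  0.05      ]
black (356, 283) 818.0 [ 0.31227337 -0.27989635  0.05      ]
black (159, 282) 843.0 [ 0.32444679 -0.08421369  0.05      ]
black (255, 162) 230.0 [ 0.44042802 -0.18706993  0.05      ]
black (57, 141) 1774.0 [ 0.46895978 -0.02049094  0.05      ]
black (49, 17) 1820.0 [ 0.56034512 -0.03963792  0.05      ]
[[[267.5 197.5  32.2]]] [array([ 0.41265529, -0.19597047,  0.065     ])]
[257.54287148 197.68391276] [255.29497032 161.96710015] [257.39590508 177.48847419]
```

Run:
```python
from h import *
I=cv2.imread("pics/w18.png");g=cv2.cvtColor(I,cv2.COLOR_BGR2GRAY);s=cv2.cvtColor(I,cv2.COLOR_BGR2HSV)[...,1]
for v in range(148,246,4): print(v,''.join('#' if g[v,u]<45 else ('o' if s[v,u]<14 else '.') + '' for u in range(205,315,2)))
print([int(g[v,257]) for v in range(150,246,4)])
c=camera_model("wrist")
m=((s<14)|(g<45)).astype(np.uint8);m[:,:205]=0;m[:,315:]=0;m[:148]=0;m[245:]=0
m=cv2.morphologyEx(m,2,np.ones((5,5)));k=max(cv2.findContours(m,0,1)[0],key=cv2.contourArea)
print(cv2.minEnclosingCircle(k),cv2.fitEllipse(k),cv2.boundingRect(k))
```

```text
148 .......................................................
152 .......................................................
156 ............................####.......................
160 ......................###########......................
164 ...................###########ooooo....................
168 ..................#####ooooooooooooooooo...............
172 ..................##oooooooooooooooooo##ooo............
176 ..................ooo.ooooooooooooooooo.ooooo..........
180 ................ooooooooooooooooooooooooooo#oo.........
184 ...............ooooooooooooooooooooooo.oooooo#o........
188 ..............oo...oooooooooooooooooooooo.oooooo.......
192 ..............ooooooooooooooooooooooooooooo.ooooo......
196 .............oooo.ooooooooooooooooooooooooooooooo......
200 .............oooooooooooooooooooooooooooooooooooo......
204 ..............ooooooooooooooooooooooooooooooooooo......
208 ..............ooooooooooooooooooooo.oooooooooooo.......
212 ...............oooooooooooooooooooooooooooooooo........
216 ................oooooooooooooooooooooooooooooo.........
220 ..................oooooooooooooo.ooooooooooo...........
224 ....................ooooooooooooooooooo.oo#............
228 .......................oooooooooooooooo................
232 ..............................#........................
236 .......................................................
240 .......................................................
244 .......................................................
[101, 92, 22, 21, 73, 77, 73, 75, 76, 75, 76, 61, 57, 57, 58, 58, 58, 56, 56, 55, 75, 84, 90, 88]
((265.2244567871094, 193.2301483154297), 38.330867767333984) ((266.8215026855469, 194.63706970214844), (63.144161224365234, 73.22772216796875), 1.4688341617584229) (231, 155, 71, 77)
```

The cup's rim shows as a circle at (267,197) with radius 36 px; 35.7 px is expected for an upright cup, so it stands. Now over to the holder, turning the jaws to its thickness.

```bash
python3 -m crank '[[0.0,-0.02,-0.02,-0.1,0.0854],[0.0,-0.055,-0.04,-0.22,0.0854],[0.0,-0.095,-0.05,-0.34,0.0854],[0.0,-0.135,-0.05,-0.46,0.0854],[0.0,-0.175,-0.05,-0.58,0.0854],[0.01,-0.215,-0.05,-0.7,0.0854],[0.01,-0.255,-0.05,-0.82,0.0854],[0.02,-0.295,-0.05,-0.94,0.0854],[0.02,-0.335,-0.05,-1.06,0.0854],[0.02,-0.37,-0.05,-1.18,0.0854]]'
python3 - <<'E'
from h import *
to(.466,.308,.23,16);print(bot.get_obs()["joint_pos"])
E
```

```text
time_s: 25.68
ee_pos: [0.4532, 0.1832, 0.2264]
eef_rot: [-2.655, -1.678, 0.002]
contact_force: [0.4, -0.1, 0.2]
width: 1.002
grasp_force: 0.0
shift [ 0.1182 -0.042  -0.0037] turn -0.7227 heading -25.4 q6 0.803
[3.59773084e-01 2.49867273e-01 1.94048055e+00 1.20608147e-04
 9.52421312e-01 8.03154202e-01]
```

```bash
python3 -m crank '[[0.018,-0.006,0,-0.12,0.0854],[0.036,-0.012,0,-0.24,0.0854],[0.055,-0.02,0,-0.36,0.0854],[0.075,-0.027,0,-0.48,0.0854],[0.095,-0.035,0,-0.6,0.0854],[0.118,-0.042,0,-0.72,0.0854],[0.118,-0.042,0,-0.72,0.0854],[0.118,-0.042,0,-0.72,0.0854]]'
python3 - <<'E'
from h import *
c,I=snap("wrist","w20");hsv=cv2.cvtColor(I,cv2.COLOR_BGR2HSV)
m=cv2.inRange(hsv,(3,120,60),(18,255,255))
for k in cv2.findContours(m,0,1)[0]:
    if cv2.contourArea(k)>150:
        r=cv2.minAreaRect(k);print(np.round(r[0]),np.round(r[1]),round(r[2],1))
        P=np.array([cast(c,*p,.095) for p in cv2.boxPoints(r)]);print(np.round(P[:,:2],4).tolist(),np.round(P[:,:2].mean(0),4),cv2.contourArea(k))
x,y=proj(c,[.466,.308,.09]);print(x,y)
x,y=int(x),int(y);h=hsv
for v in range(y-50,y+54,4): print(v,''.join('O' if m[v,u] else ('#' if I[v,u].max()<45 else ('w' if I[v,u].min()>130 else '.')) for u in range(x-80,x+80,3)))
to(.466,.308,.23,16)
E
```

```text
time_s: 26.35
ee_pos: [0.4665, 0.3059, 0.226]
eef_rot: [-1.901, -2.5, 0.003]
contact_force: [-1.0, -1.0, -1.0]
width: 0.996
grasp_force: 0.0
[502. 322.] [56. 19.] 90.0
[[0.7256, 0.2635], [0.7441, 0.2686], [0.7828, 0.2037], [0.7629, 0.1981]] [0.7538 0.2335] 400.0
[249. 276.] [14. 65.] 5.4
[[0.4823, 0.1781], [0.4694, 0.2524], [0.4828, 0.2547], [0.4968, 0.1804]] [0.4828 0.2164] 489.0
[473. 232.] [53. 65.] 45.0
[[0.6376, 0.3062], [0.6567, 0.3589], [0.7087, 0.3351], [0.6917, 0.2785]] [0.6737 0.3197] 2416.0
[256. 178.] [93. 15.] 90.0
[[0.4454, 0.3548], [0.4575, 0.3581], [0.4808, 0.2761], [0.4673, 0.2723]] [0.4628 0.3153] 826.5
[134. 149.] [65. 32.] 79.2
[[0.3342, 0.3339], [0.3583, 0.3455], [0.3768, 0.2936], [0.3511, 0.2808]] [0.3551 0.3134] 1539.5
[465.  74.] [43. 53.] 8.9
[[0.588, 0.4224], [0.5766, 0.459], [0.6107, 0.4636], [0.624, 0.427]] [0.5998 0.443 ] 1378.5
256.84850697516913 186.77738511147464
136 wwwwwwwwwwwwwwwww##########O##########wwww...wwwwwwwww
140 wwwwwwwwww.w.ww.w##########O##########w..wwww.wwwwwwww
144 wwwwwwwwwww......##########O#########..wwwwwwwwwwwwwww
148 wwwwwww....
[... 708 characters left out ...]
......#######OOOOO#######..................
200 wwwww...w........#######OOOOO#######..................
204 .ww....ww........#######OOOOO#######..................
208 wwww.............#######OOOOO#######..................
212 .ww..............#######OOOOO#######..................
216 w......................##.O####.......................
220 ..........................O...........................
224 ..........................O...........................
228 ........................w.....w.......................
232 .............................ww.......................
236 ..........................www.w.......................
shift [ 0.003   0.0004 -0.0039] turn -0.0101 heading 15.4 q6 0.289
```

Run:
```python
from h import *
c=camera_model("wrist");I=cv2.imread("pics/w20.png");m=cv2.inRange(cv2.cvtColor(I,cv2.COLOR_BGR2HSV),(3,120,60),(18,255,255))
L=[];Rr=[];V=[]
for v in range(160,220):
    u=np.where(m[v,225:290])[0]+225
    if len(u)>9: V.append(v);L.append(u.min());Rr.append(u.max()+1)
V=np.array(V);l=np.polyfit(V,L,1);r=np.polyfit(V,Rr,1);print("rows",V.min(),V.max(),l,r)
mid=lambda v:(np.polyval(l,v)+np.polyval(r,v))/2
for zt in (.095,.069):
    A=cast(c,mid(V.min()),V.min(),zt);B=cast(c,mid(V.max()+1),V.max()+1,.095);d=A-B
    print("zt",zt,A,B,np.linalg.norm(d[:2]),"heading",np.degrees(np.arctan2(d[1],d[0])),"mid",(A+B)/2)
w=cast(c,L[25],V[25],.095)-cast(c,Rr[25],V[25],.095);print("thick",np.linalg.norm(w))
A=cast(c,257.8,140,.071);B=cast(c,255,222,.071);d=A-B;print("plate",np.degrees(np.arctan2(d[1],d[0])),A,B)
```

```text
rows 162 212 [-3.40271493e-02  2.54794449e+02] [-3.03167421e-02  2.68943741e+02]
zt 0.095 [0.45927643 0.33028543 0.095     ] [0.47047345 0.28380639 0.095     ] 0.04780872406476734 heading 103.54473144761697 mid [0.46487494 0.30704591 0.095     ]
zt 0.069 [0.46073416 0.32454497 0.069     ] [0.47047345 0.28380639 0.095     ] 0.04188657605763537 heading 103.4452288703801 mid [0.46560381 0.30417568 0.082     ]
thick 0.013380519587571875
plate 103.45811455987649 [0.45614581 0.34528564 0.071     ] [0.47543979 0.26466079 0.071     ]
```

The block measures about 45 × 13.4 mm (44 × 14 given), centre (0.465,0.3055), jaw heading 13.5°. Align and descend.

Run:
```python
from h import *
to(.465,.3055,.078,13.5)
```

```text
shift [ 0.0009 -0.0008  0.1481] turn 0.0335 heading 15.4 q6 0.289
```

```bash
python3 -m crank '[[0.001,-0.001,0.02,0.033,0.0854],[0.001,-0.001,0.05,0.033,0.0854],[0.001,-0.001,0.08,0.033,0.07],[0.001,-0.001,0.11,0.033,0.06],[0.001,-0.001,0.13,0.033,0.05],[0.001,-0.001,0.143,0.033,0.045],[0.001,-0.001,0.146,0.033,0.045],[0.001,-0.001,0.146,0.033,0.045]]'; python3 -m crank '[[0,0,0,0,0.02],[0,0,0,0,0.005],[0,0,0,0,0.005],[0,0,0,0,0.005],[0,0,0,0,0.005],[0,0,0,0,0.005]]'
```

```text
time_s: 27.07
ee_pos: [0.4651, 0.3047, 0.0803]
eef_rot: [-1.945, -2.466, 0.005]
contact_force: [0.3, 0.5, -0.1]
width: 0.527
grasp_force: 0.0
time_s: 27.57
ee_pos: [0.4661, 0.3062, 0.0826]
eef_rot: [1.943, 2.468, 0.001]
contact_force: [-2.5, -1.5, 6.2]
width: 0.152
grasp_force: 58.7
```

Gripped: 13 mm opening, 59 N. Lift straight out and measure the holder in the jaws.

```bash
python3 -m crank '[[0,0,-0.01,0,0.005],[0,0,-0.025,0,0.005],[0,0,-0.05,0,0.005],[0,0,-0.075,0,0.005],[0,0,-0.095,0,0.005],[0,0,-0.105,0,0.005],[0,0,-0.105,0,0.005]]'
python3 - <<'E'
from h import *
o=bot.get_obs();print(o["ee_pos"],o["width"],o["grasp_force"])
c,I=snap("wrist","w22");m=cv2.inRange(cv2.cvtColor(I,cv2.COLOR_BGR2HSV),(3,120,60),(18,255,255))
r=R.from_rotvec(o["eef_rot"]).as_matrix()
for P in ([0,0,-.013],[0.044,0,.0],[0,0,.077],[.044,0,.077],[.044,0,.011]): print(P,proj(c,o["ee_pos"]+r@np.array(P)))
for v in range(150,384,6): print(v,''.join('O' if m[v,u] else ('#' if I[v,u].max()<45 else ('w' if I[v,u].min()>130 else '.')) for u in range(180,340,3)))
to(.4763,.008,.19,-3.4)
E
```

```text
time_s: 28.15
ee_pos: [0.4674, 0.307, 0.1895]
eef_rot: [1.942, 2.467, 0.009]
contact_force: [0.2, -0.1, -0.3]
width: 0.156
grasp_force: 58.6
[0.46737414 0.30701307 0.18952887] 0.15565470841005685 58.55914056301117
[0, 0, -0.013] [255.64687935 291.62304611]
[0.044, 0, 0.0] [255.5803119  189.02712169]
[0, 0, 0.077] [256.29146254 214.14771264]
[0.044, 0, 0.077] [256.19374172 154.30145181]
[0.044, 0, 0.011] [255.70591365 181.91692793]
150 wwwwwwww.wwwww######################wwwwwwwwwwwwwwwwww
156 wwwwwwwwwwwwww###########O.#########wwwwwwwwwwwwwwwwww
162 wwwwwwwwwwwwww###########OO#########wwwwwwwwwwwwwwwwww
168 wwwwwwwwwwwwww###########OO#########wwwwwwwww.w..wwwww
174 wwwwwwwwwwwwww###########OO#########.............wwwww
180 wwwwwww.w.wwww###########OO.########..............wwww
186 wwwwwwwwwwwwww###########OOO########.............wwwww
192 wwwwwwwwwwwwww##########.OO.########..............wwww
198 wwwwwwwwwwwwww.##########OO.#######..................w
204 wwwwwwwwwwwww..##########OO.#######..................w
210 wwwwwwwww......##########OO.#######..................w
216 wwww........
[... 1001 characters left out ...]
###########.OOOOOOOOO#######################
324 #####################OOOOOOOOOO#######################
330 ####################OOOO...wwwwww#####################
336 ###################..............#####################
342 ###################..............#####################
348 ###################..............#####################
354 ###################..............#####################
360 ######################################################
366 w###################################################.#
372 .###################################################..
378 ######################################################
shift [-0.2924 -0.0606 -0.0027] turn 0.2964 heading 13.6 q6 0.323
```

The foot's far corner appears at (256,155), against a prediction of (256,154). The holder therefore sits straight, with its foot 77 mm below the TCP. Now above the channel.

```bash
python3 -m crank '[[-0.02,-0.003,0,0.03,0.005],[-0.055,-0.01,0,0.06,0.005],[-0.09,-0.018,0,0.1,0.005],[-0.125,-0.025,0,0.14,0.005],[-0.16,-0.033,0,0.18,0.005],[-0.195,-0.04,0,0.22,0.005],[-0.23,-0.048,0,0.26,0.005],[-0.26,-0.054,0,0.296,0.005],[-0.282,-0.058,0,0.296,0.005],[-0.292,-0.0605,0,0.296,0.005]]';python3 -m crank '[[0,0,0,0,0.005],[0,0,0,0,0.005]]'
python3 - <<'E'
from h import *
to(.4763,.008,.19,-3.4)
c,I=snap("wrist","w23");hsv=cv2.cvtColor(I,cv2.COLOR_BGR2HSV);m=cv2.inRange(hsv,(3,120,60),(18,255,255));y=cv2.inRange(hsv,(21,100,60),(36,255,255))
print("strip ends",proj(c,[.4763,.008,.03]+np.array([.0027,.045,0])),proj(c,[.4763,.008,.03]-np.array([.0027,.045,0])))
for v in range(60,300,5): print(v,''.join('O' if m[v,u] else ('Y' if y[v,u] else ('#' if I[v,u].max()<50 else ('w' if I[v,u].min()>140 else '.'))) for u in range(190,330,2)))
E
```

```text
time_s: 29.03
ee_pos: [0.4748, 0.0057, 0.1851]
eef_rot: [-2.288, -2.152, 0.003]
contact_force: [-0.7, -0.7, -0.7]
width: 0.147
grasp_force: 58.5
time_s: 29.2
ee_pos: [0.4751, 0.0081, 0.1855]
eef_rot: [-2.286, -2.153, 0.001]
contact_force: [-0.0, 0.5, 0.5]
width: 0.16
grasp_force: 58.5
shift [-0.      0.0012 -0.0045] turn -0.0009 heading -3.5 q6 0.052
strip ends [258.20481973 136.6199479 ] [258.18489479 225.68963601]
60 wwwwwwwwwwwwwwwwwwwwwwwwwwwwwwwwwwwwwwwwwwwwwwwwwwwwwwwwwwwwwwwwwwwwww
65 wwwwwwwwwwwwwwwwwwwwwwwwwwwwwwwwwwwwwwwwwwwwwwwwwwwwwwwwwwwwwwwwwwwwww
70 wwwwwwwwwwwwwwwwwwwwwwwwwwwwwwwwwwwwwwwwwwwwwwwwwwwwwwwwwwwwwwwwwwwwww
75 wwwwwwwwwwwwwwwwwwwwwwwwwwwwwwwwwwwwwwwwwwwwwwwwwwwwwwwwwwwwwwwwwwwwww
80 wwwwwwwwwwwwwwwwwwwwwwwwwwwwwwwwwwwwww.wwwwwwwwwwwwwwwwwwwwwwwwwwwwwww
85 wwwwwwwwwwwwwwwwwwwwwwwwwwwwwwwwwwwwww.wwwwwwwwwwwwwwwwwwwwwwwwwwwwwww
90 wwwwwwwwwwwwwwwwwwwwwwwwwwwwwwwwwwwwww.wwwwwwwwwwwwwwwwwwwwwwwwwwwwwww
95 wwwwwwwwwwwwwwwwwwwwwwwwwwwwwwwwwwwwww.wwwwwwwwwwwwwwwwwwwwwwwwwwwwwww
100 wwwwwwwwwwwwwwwwwwwwwwwwwwwwwwwwwwwwww.wwwwwwwwwwwwwwwwwwwwwwwwwwwwwww
105 wwwwwwwww
[... 2211 characters left out ...]
.........................
255 ...............#####......OOOOOOOOOOOOOOOO#.....######................
260 ..............######.....#OOOOOOOOOOOOOOOO#.....#######...............
265 .............#######.....##OOOOOOOOOOOOOOO#......#######..............
270 ............#######......##OOOOOOOOOOOOOOO##.....#######..............
275 ............#######......##OOOOOOOOOOOOOOO##......#######.............
280 ...........#######......###OOOOOOOOOOOOOO###......#######.wwwwwwwwwww.
285 ...wwwwww.############..###OOOOOOOOOOOOOO###..#############wwwwwwwwwww
290 wwwwwww.###################OOOOOOOOOOOOOO####################wwwwwwwww
295 wwwww.#####################OOOOOOOOOOOOOO######################.wwwwww
```

```bash
cat > m.py <<'E'
from h import *
def meas(f):
    o=bot.get_obs();c,I=snap("wrist",f);hsv=cv2.cvtColor(I,cv2.COLOR_BGR2HSV);m=cv2.inRange(hsv,(3,120,60),(18,255,255));y=cv2.inRange(hsv,(21,100,60),(36,255,255))
    sh=np.radians(-3.4);ux=np.array([np.cos(sh),np.sin(sh)]);uy=np.array([-ux[1],ux[0]])
    ys,xs=np.where(y[100:220,235:285]);ys+=100;xs+=235
    v0=ys.min();rows=[v for v in range(v0+2,v0+20)]
    uc=np.mean([(xs[ys==v].min()+xs[ys==v].max()+1)/2 for v in rows]);wd=np.mean([np.ptp(xs[ys==v])+1 for v in rows])
    S=cast(c,uc,v0+11,.03);E=cast(c,uc,v0,.03)
    om=m[120:220,235:285];oy,ox=np.where(om);oy+=120;ox+=235;t=oy.min()
    oc=np.mean([(ox[oy==v].min()+ox[oy==v].max()+1)/2 for v in range(t+2,t+8)])
    z=o["ee_pos"][2]-.077;F=cast(c,oc,t,z)
    print("strip px",uc,v0,"w",wd,"holder px",oc,t)
    d=(S-F)[:2]
    print("strip x-offset rel holder (shelf x)",d@ux,"strip end",E,"along y: strip centre - holder centre",((E-F)[:2])@uy-(.045-.044),"TCP",o["ee_pos"],"z foot",z)
E
python3 - <<'E'
from m import *
meas("w24")
E
```

```text
strip px 259.5 133 w 7.0 holder px 256.9166666666667 156
strip x-offset rel holder (shelf x) 0.002214748374320358 strip end [0.48051297 0.05676055 0.03      ] along y: strip centre - holder centre 0.004236818735182469 TCP [0.47527421 0.00866572 0.18571316] z foot 0.10871315882726874
```

Strip centre is 2.2 mm to +x of the holder and about 3 mm to +y. Correct, come lower and measure again.

```bash
python3 -m crank '[[0.001,0.001,0.008,0,0.005],[0.0025,0.002,0.018,0,0.005],[0.0025,0.002,0.03,0,0.005],[0.0025,0.002,0.038,0,0.005],[0.0025,0.002,0.038,0,0.005],[0.0025,0.002,0.038,0,0.005]]'
python3 - <<'E'
from m import *
meas("w25");to(.4774,.011,.14,-3.4)
I=cv2.imread("pics/w25.png");hsv=cv2.cvtColor(I,cv2.COLOR_BGR2HSV);m=cv2.inRange(hsv,(3,120,60),(18,255,255));y=cv2.inRange(hsv,(21,100,60),(36,255,255))
for v in range(80,200,6): print(v,''.join('O' if m[v,u] else ('Y' if y[v,u] else ('#' if I[v,u].max()<50 else ('w' if I[v,u].min()>140 else '.'))) for u in range(225,295,1)))
E
```

```text
time_s: 29.8
ee_pos: [0.4773, 0.0108, 0.1475]
eef_rot: [-2.284, -2.155, 0.002]
contact_force: [0.3, -0.2, -1.2]
width: 0.152
grasp_force: 58.5
strip px 258.94444444444446 142 w 6.111111111111111 holder px 256.9166666666667 156
strip x-offset rel holder (shelf x) 0.001523677617274593 strip end [0.48160509 0.05675707 0.03      ] along y: strip centre - holder centre 0.0020498483162419874 TCP [0.47726499 0.01082115 0.14748   ] z foot 0.07047999668556527
shift [ 0.0003 -0.0003  0.008 ] turn 0.0008 heading -3.4 q6 0.056
80 wwwwwwwwwwwwwwwwwwwwwwwwwwwwwwwwwwwwwww...wwwwwwwwwwwwwwwwwwwwwwwwwwww
86 wwwwwwwwwwwwwwwwwwwwwwwwwwwwwwwwwwwwwww...wwwwwwwwwwwwwwwwwwwwwwwwwwww
92 wwwwwwwwwwwwwwwwwwwwwwwwwwwwwwwwwwwwwww...wwwwwwwwwwwwwwwwwwwwwwwwwwww
98 wwwwwwwwwwwwwwwwwwwwwwwwwwwwwwwwwwwwwww..wwwwwwwwwwwwwwwwwwwwwwwwwwwww
104 wwwwwwwwwwwwwwwwwwwwwwwwwwwwwwwwwwwwwww...wwwwwwwwwwwwwwwwwwwwwwwwwwww
110 wwwwwwwwwwwwwwwwwwwwwwwwwwwwwwwwwwwwwww..wwwwwwwwwwwwwwwwwwwwwwwwwwwww
116 wwwwwwwwwwwwwwwwwwwwwww.###############..wwwwwwwwwwwwwwwwwwwwwwwwwwwww
122 wwwwwwwwwwwww.############...............wwwwwwwwwwwww
[... 216 characters left out ...]
wwwwwwwwwwwwwwwwwwwwwwwww
146 wwwwwwwwwwwww..##############YYYYYYYY#...wwwwwwwwwwwwwwwwwwwwwwwwwwwww
152 wwwwwwwwwwwwww.##############YYYYYYYY#...wwwwwwwwwwwwwwwwwwwwwwwwwwwww
158 wwwwwwwwwwwwww.##############OOOOO.YY#....wwwwwwwwwwwwwwwwwwwwwwwwwwww
164 wwwwwwwwwwwwww.#############.OOOOOOYY#............wwwwwwwwwwwwwwwwwwww
170 wwwwwwwwwwwwww.#############.OOOOOOO##.............wwwwwwwwwwwwwwwwwww
176 wwwww..........#############.OOOOOOO##...........wwwwwwwwwww..........
182 ...............#############.OOOOOOO.#................................
188 ...............############..OOOOOOOO#................................
194 ...............#############.OOOOOOO..................................
```

Remaining offset is about +1.2 mm in x and +1.5 mm in y. Correct, and go down into the channel.

```bash
python3 -m crank '[[0.0015,0.0012,0.002,0,0.005],[0.0015,0.0012,0.006,0,0.005],[0.0015,0.0012,0.011,0,0.005],[0.0015,0.0012,0.016,0,0.005],[0.0015,0.0012,0.021,0,0.005],[0.0015,0.0012,0.025,0,0.005],[0.0015,0.0012,0.025,0,0.005]]'; python3 -m crank '[[0,0,0.003,0,0.005],[0,0,0.006,0,0.005],[0,0,0.009,0,0.005],[0,0,0.009,0,0.005]]'
```

```text
time_s: 30.43
ee_pos: [0.4785, 0.0118, 0.1223]
eef_rot: [-2.285, -2.154, 0.002]
contact_force: [-0.6, 0.2, -0.8]
width: 0.152
grasp_force: 58.5
time_s: 30.77
ee_pos: [0.4788, 0.0118, 0.1138]
eef_rot: [-2.286, -2.155, 0.001]
contact_force: [-0.6, 0.2, -0.5]
width: 0.154
grasp_force: 58.5
```

The foot is at 37 mm, inside the slot with no contact force. Now slowly onto the strip.

```bash
python3 -m crank '[[0,0,0.0015,0,0.005],[0,0,0.003,0,0.005],[0,0,0.0045,0,0.005],[0,0,0.006,0,0.005],[0,0,0.0075,0,0.005],[0,0,0.009,0,0.005],[0,0,0.009,0,0.005]]'; python3 -m crank '[[0,0,0.001,0,0.005],[0,0,0.002,0,0.005],[0,0,0.003,0,0.005],[0,0,0.004,0,0.005],[0,0,0.004,0,0.005]]'
```

```text
time_s: 31.35
ee_pos: [0.4791, 0.0118, 0.1053]
eef_rot: [2.286, 2.155, 0.0]
contact_force: [-0.9, -0.9, 3.7]
width: 0.155
grasp_force: 59.0
time_s: 31.77
ee_pos: [0.4792, 0.0119, 0.1013]
eef_rot: [2.286, 2.155, 0.0]
contact_force: [-0.9, -0.3, 5.9]
width: 0.15
grasp_force: 59.4
```

Strip force 3.7 → 5.9 N as the spring is pressed. A few more millimetres to the stop, watching for the step in force.

```bash
python3 -m crank '[[0,0,0.001,0,0.005],[0,0,0.002,0,0.005],[0,0,0.003,0,0.005],[0,0,0.003,0,0.005]]'; python3 -m crank '[[0,0,0.0007,0,0.005],[0,0,0.0014,0,0.005],[0,0,0.0014,0,0.005]]'
```

```text
time_s: 32.1
ee_pos: [0.4792, 0.0118, 0.0984]
eef_rot: [2.286, 2.155, 0.0]
contact_force: [-1.4, -0.8, 6.0]
width: 0.153
grasp_force: 59.6
time_s: 32.35
ee_pos: [0.4794, 0.0119, 0.0976]
eef_rot: [2.286, 2.155, 0.001]
contact_force: [-2.5, 0.2, 11.7]
width: 0.156
grasp_force: 60.5
```

```bash
python3 -m crank '[[0,0,0.0005,0,0.005],[0,0,0.001,0,0.005],[0,0,0.001,0,0.005],[0,0,0.001,0,0.005]]'
python3 - <<'E'
from h import *
o=bot.get_obs();print(o["ee_pos"],o["contact_force"],o["width"],o["grasp_force"])
# scene checks: balls in bin, cup standing
s,S=snap("scene","s30");t,T=snap("top","t30")
P=[.413,-.193,.065];print("cup rim expected: scene",proj(s,P),"top",proj(t,P),"foot scene",proj(s,[.413,-.193,0]))
x,y=proj(s,[.413,-.193,.03]).astype(int);g=cv2.cvtColor(S,cv2.COLOR_BGR2GRAY)
b=cv2.imread("pics/scene0.png",0)
for v in range(y-22,y+22,2): print(v,''.join('#' if g[v,u]<60 else ('o' if g[v,u]<115 else '.') for u in range(x-24,x+24)))
to(.4794,.0119,.0976)
E
```

```text
time_s: 32.68
ee_pos: [0.4796, 0.0119, 0.0974]
eef_rot: [2.285, 2.155, 0.001]
contact_force: [-5.3, -0.2, 24.4]
width: 0.153
grasp_force: 62.3
[0.47957277 0.01185413 0.09740291] [-5.31559918 -0.16943897 24.35484001] 0.15320472937943352 62.341992259025574
cup rim expected: scene [225.36873744 154.50117289] top [317.26303702 240.53497226] foot scene [226.49505142 167.24925007]
139 ................................................
141 ................................................
143 ................................................
145 ................................................
147 ................................................
149 ....................ooooooooo...................
151 .................ooooooooooooooo................
153 ................ooooooooooooooooo...............
155 ...............ooooooooooooooo#oo.............oo
157 ................ooooooooooooooooo...........oooo
159 .................oooooooooooooooo..........ooooo
161 .................oo############o..........oooooo
163 .................oo###########oo.........ooooooo
165 ................oooo##########oo.......ooooooooo
167 ...............ooooo##########oo......oooooooooo
169 ..............oooooooooo#oo#ooo.......oooooooooo
171 ...............ooooooooooooooo........oooooooooo
173 .................ooooooooooo...............ooooo
175 ..........................................oooooo
177 ..........................................oooooo
179 ..........................................oooooo
181 .........................................ooooooo
shift [ 0.     -0.0001 -0.0002] turn 0 heading -3.4 q6 0.059
```

The hard stop is confirmed: 0.2 mm of travel took the force from 12 to 24 N. The cup shows upright at (225,155)–(226,172) in the scene view. I'll ease slightly, stay well above the spring's 8.4 N, check, and hand in.

```bash
python3 -m crank '[[0,0,-0.0004,0,0.005],[0,0,-0.0004,0,0.005],[0,0,-0.0004,0,0.005],[0,0,-0.0004,0,0.005]]'
python3 - <<'E'
from rig import bot,order
o=bot.get_obs();f=o["contact_force"][2];print(f,o["ee_pos"])
if f>13: print(order.hand_in())
E
```

```text
time_s: 33.12
ee_pos: [0.4794, 0.0118, 0.0975]
eef_rot: [2.286, 2.155, 0.001]
contact_force: [-3.8, 0.3, 20.1]
width: 0.153
grasp_force: 61.4
20.110264466642825 [0.47943779 0.01184957 0.09748035]
the job is handed in; nothing more can be done
None
```

Handed in at 33 s: all six balls are in the bin, the empty cup stands upright on the bench, and the largest holder is still gripped and pressed against the strip's stop at about 20 N; the wrist force briefly read 58 N while I set the cup down.

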